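# Change a bench polishing machine from fast to slow gear through its stepped gate

### The arm

A 6-joint arm with a two-finger parallel gripper is mounted at the origin on a cart in front of the work surface, level with it; the furniture and walls round the work are solid. World frame = base frame: x ahead of the robot, y to its left, z up, the work surface at z = 0. Lengths are in mm, angles in rad, forces in N, time in s.
With the tool pointing down it reaches from about 325 to 775 mm from the base axis. Payload 9.3 kg.
Tool frame: the origin (TCP) lies midway between the tips of the shut fingers; the grasp point (between the pads) lies 19 mm behind it; y points along the fingers, x is the direction in which the jaws open and shut, and the axes are right-handed (so a half turn about y gives the same grasp; the last joint's range is limited). The gripper opens to 85 mm and grips with 20 to 120 N. Pads are 22 mm wide; open, the fingers measure 114 mm over their backs; the gripper's body (76 mm by 85 mm) begins 54 mm behind the grasp point. The pads swing forward as they close: fully open they stand 13 mm farther back than shut.
Start: joints at [-1.338, 0.259, 0.021, 1.334, 0, 1.418], TCP at [206.958, -509.573, 201.079] pointing down, gripper open.
Joint ranges: [-3.04, 3.04], [-0.91, 1.82], [-1.04, 1.36], [-1.92, 1.95], [-1.52, 1.45], [-3.14, 3.14]. Speed limits (rad/s): [2.22, 2.22, 2.79, 3.14, 3.14, 3.14].

### API

Orientations are given as a rotation vector (axis times angle).
In Python, from rig import * gives the robot as it stands. The module is installed in compiled form; this text tells all that it offers.
- The arm moves only by the tool servo_tool, never from a script. Its argument "moves" is a list of rows, each an object with "translation": the shift along the tool's x, y, z in mm, a list of three; "twist": the turn about the tool's y in degrees; "grip": the opening, from 0 (shut) to 1 (fully open). A call has 1 to 8 rows; each row is the pose to reach, as a shift and turn from the pose commanded when the call began, along the tool's axes at that moment; what a row does not reach only later rows make up. A row lasts 1/12 s, in which the tool goes at most 41.7 mm and 7.16 degrees, less where a joint would pass 70% of its speed; a pose out of reach is approached as far as the arm can. A call with a gripper value outside its range is refused whole. The fingers move at their own pace and stop on an object; "newtons" is the grip in N (left out, the last holds). Time passes only in rows, so rows that repeat a pose let the fingers close. It gives the time, the measured TCP pose, the force and the opening at its end, in the units of the state.
- get_obs(): the state, without advancing time (a new reading comes with each control period).
- capture(name): name is "scene" or "top"; returns a dict with "img" (384x512x3 uint8, red, green, blue), "z_map" (384x512 float32, mm along the optical axis (not along the pixel's ray), 0 where there is no reading), "K" (3x3 intrinsics, pixels), "rvec" (rotation vector, rad) and "tvec" (3), from world to camera coordinates, as OpenCV has them. Camera axes: x right, y down, z forward; pixel columns grow to the right and rows downward; lengths in mm; the calibration is good to about 2 mm. A picture is of the moment at which its call begins.
- close_job(): hands the job in, once; it reports no verdict.
The state is a dict: "clock": time; "joint_pos": joint angles; "joint_vel": joint speeds; "tau": joint torques, N m; "tool_pos": TCP position; "orientation": TCP orientation; "contact_force": force on the tool from outside, world axes, zero at the start; "wrist_torque": the same for the moment, N m; "width": opening from 0.0 (shut) to 1.0 (fully open).
Only numpy, scipy, OpenCV 4.12 (cv2) and the standard library are available. Lean on these libraries where they do the work, as an engineer would, in place of code of your own. Each camera call takes 0.05 s, during which the arm holds its last target. There are 200 camera calls.

### The job

The polishing machine was left live and in its fast gear, but the brass bell on its spindle needs the slow one: pull out the locking power toggle and swing it toward you until it locks in off, then take the gear lever out of the fast pocket (far right) and along the stepped slot to the left-most, slow pocket, pushed forward until it is fully home. Then swing the clear guard all the way down over the bell, and only after that pull out the toggle again and swing it away from you until it locks in on. Leave the other things on the bench where they lie.

Things in the scene. Friction and masses are not known exactly. Their poses are not given: they have to be found in the camera images.
- polisher: Grey polishing machine fixed to the bench, 425 mm wide, 165 mm deep; its front faces the robot. Left: ribbed motor with the power toggle on top; middle: gearbox with the gear lever on top; right: brass bell on the spindle and a clear guard with a black bar. Origin: underside of the bed near its middle; x away from the robot, y to the left, z up: 'machine axes' below.
- power (a joint): Swing of the power toggle about the machine's y axis: 0 = off (leaning 0.38 rad toward the robot), 0.76 = on (leaning 0.38 rad away); upright at 0.38; soft stops 0.04 past both. Its cross pin sits in one of two notches; a tooth between them bars the swing until the sleeve is pulled out at least 8 mm (pull 10 to 13). Light friction; in a notch it has up to 0.1 rad of play.
- power_pull (a joint): How far the toggle's sleeve is pulled out along the toggle, m: 0 = dropped in and locked, 0.016 = stop. A spring draws it back in with 4 N, rising to 8 N at the stop.
- power_grip (a point): Middle of the toggle's black ribbed sleeve, a barrel 26 mm thick and 46 mm long. z runs outward along the toggle. It lies 82 mm from power_hinge when not pulled. Best gripped from above with the fingers closing along the machine's y, the axis it swings about, so that it turns between them.
- power_hinge (a point): Centre of the toggle's swing, on top of the motor's box, 150 mm above the bench; axes are the machine's.
- gear_fore (a joint): Lever's lean away from the robot, rad. Slot centre lines (fore, side): fast pocket from (0.23, -0.19) back to (0.02, -0.19); cross left to (0.02, 0); back to (-0.19, 0) - the pocket ahead, (0.23, 0), is the middle gear, a dead end; cross left to (-0.19, 0.19); ahead into the slow pocket to its end stop at (0.035, 0.19). Each has 0.02 of play either side.
- gear_side (a joint): Lever's lean to the left, rad (inner axis): -0.19 in the fast column (right), 0 in the middle, 0.19 in the slow column (left). Both axes stay where they are left; friction about 2 N at the knob. The 10 mm lever stem runs in a 14 mm slot cut in a steel plate 106 mm above the pivot.
- gear_knob (a point): Middle of the lever's black pear-shaped knob, 31 mm thick, 46 mm tall. Knob = gear_pivot + 185 mm x (sin(fore) cos(side), sin(side), cos(fore) cos(side)) in machine axes: it travels about 36 mm a leg. Grip it with the fingers closing along the machine's x: the raised guard stands close on the right.
- gear_pivot (a point): Centre of the lever's two-axis pivot, inside the gearbox, 30 mm above the bench; axes are the machine's.
- guard (a joint): Angle of the guard about its hinge along the machine's y at the back: 0 = fully down over the bell (stop), 0.9 to 1.25 = raised at the start. It stays where it is left; 1 to 4 N at the bar moves it down; a soft stop ends it.
- guard_bar (a point): Middle of the guard's round black bar, 13 mm thick, 108 mm long along the machine's y, held at its ends. In machine axes it lies at guard_hinge + (-165 cos g + 14 sin g, 0, 165 sin g + 14 cos g) mm for guard angle g. The clear panel's edge is 40 mm behind it.
- guard_hinge (a point): Middle of the guard's hinge line, 145 mm above the bench; axes are the machine's.
- mallet: Bystander: mallet with a hide head and wooden handle, 219 mm long. Origin at the centre of its underside.
- spare_mouthpiece: Bystander: brass mouthpiece lying on its side, 85 mm. Origin at the centre of its underside.
- loose_tube: Bystander: short brass tube, 85 mm long, 12 mm thick. Origin at the centre of its underside.
- pad: Bystander: grey-brown abrasive block on edge, 21 x 81 x 52 mm. Origin at the centre of its underside.
- small_driver: Bystander: screwdriver with an orange handle, 140 mm. Origin at the centre of its underside.

How it is judged:
By the outcome, as a careful person would: the job done as asked, in the order asked, and still so for the second after the job is handed in, with the robot touching nothing.
It also fails if it takes over 70 s, if anything falls off the work surface, if the arm or the gripper's body presses on something with over 40 N, if the wrist force passes 120 N, or if a joint passes its speed limit or range.

## Working session

There is one attempt and no reset: what is moved stays moved. The work goes in short steps, Python scripts to look and compute and a tool call to move; the robot and the scene stay as the last step left them, time stands still between calls to the robot, and variables do not carry over. Pictures are saved under pics/ and viewed, about 8 in all and at most 12, crops included, and the job is handed in when it is done.

Besides the shell and the picture viewer there is one more tool, called after "Request:" as name(argument=value, ...), one argument or row to a line, values as JSON. servo_tool: Moves the arm, as the interface text tells. Its arguments: {"type":"object","properties":{"moves":{"type":"array"},"newtons":{"type":"number"}},"required":["moves"]}

```bash
mkdir -p pics
cat > h.py <<'E'
from rig import *
import numpy as np, cv2
def cap(n):
    c=capture(n); c['R']=cv2.Rodrigues(np.array(c['rvec'],float))[0]; c['t']=np.array(c['tvec'],float).ravel(); return c
def pts(c):
    z=c['z_map']; v,u=np.mgrid[:384,:512]; K=c['K']
    P=np.stack([(u-K[0,2])/K[0,0]*z,(v-K[1,2])/K[1,1]*z,z],-1)
    W=(P-c['t'])@c['R']; W[z==0]=np.nan; return W
def proj(c,p):
    q=c['R']@np.array(p,float)+c['t']; q=c['K']@q; return q[:2]/q[2]
def save(c,n,crop=None,s=1):
    im=c['img'][:,:,::-1]
    if crop: im=im[crop[1]:crop[3],crop[0]:crop[2]]
    cv2.imwrite('pics/'+n,cv2.resize(im,None,fx=s,fy=s,interpolation=cv2.INTER_CUBIC))
E
python3 - <<'E'
from h import *
for n in ('scene','top'):
    c=cap(n); save(c,n+'0.png',None,1.5); np.savez('/tmp/'+n+'0.npz',W=pts(c),**c)
    print(n,-c['R'].T@c['t'],c['R'][2],c['K'][0,0])
o=get_obs(); print({k:np.round(v,3) for k,v in o.items()})
E
```

```text
scene [ 334.64752045  830.13160727 1061.25826105] [ 0.13302433 -0.67027189 -0.73009597] 452.1745578420918
top [ 381.04009045    7.06590095 1319.18046047] [ 0.08575197 -0.01636037 -0.99618218] 475.5510810514112
{'clock': np.float64(0.1), 'joint_pos': array([-1.338,  0.259,  0.021,  1.334, -0.   ,  1.418]), 'joint_vel': array([-0.   , -0.003,  0.001,  0.001,  0.   ,  0.002]), 'tau': array([ 6.0000e-03, -5.5670e+01,  3.4507e+01,  1.2000e-02, -0.0000e+00,
       -0.0000e+00]), 'tool_pos': array([ 206.905, -509.304,  200.518]), 'orientation': array([-1.367,  0.921, -0.92 ]), 'contact_force': array([ 0.217, -0.778,  0.597]), 'wrist_torque': array([-0.018,  0.006,  0.021]), 'width': np.float64(1.004)}
```

View pics/scene0.png

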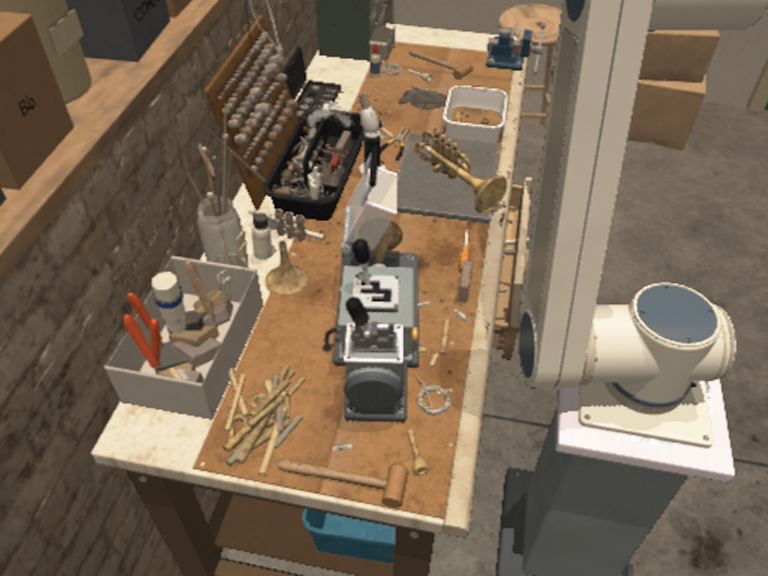

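View pics/top0.png

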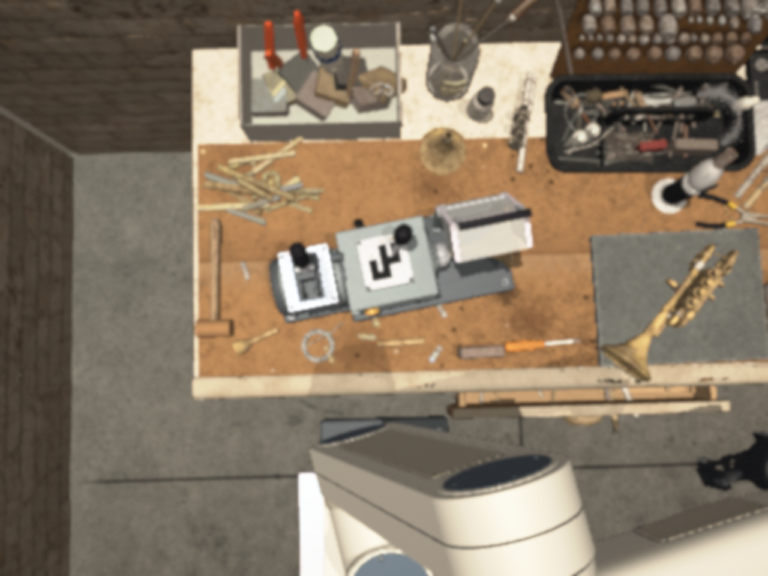

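The scene view shows the machine end-on, with the guard raised behind and the toggle in front. In the top view (768x576) the toggle is at (302,255), the gear knob at (402,235) and the guard bar runs from (445,232) to (530,212). The machine is yawed by about 0.15.

Run:
```python
from h import *
for n in ('top','scene'):
    d=np.load(f'/tmp/{n}0.npz'); W=d['W']; im=d['img'].astype(int); z=W[...,2]
    roi=(W[...,0]>330)&(W[...,0]<800)&(W[...,1]>-350)&(W[...,1]<300)
    blk=(im.max(-1)<60)&roi&(z>165)
    nn,lab,st,ce=cv2.connectedComponentsWithStats(blk.astype(np.uint8))
    for i in range(1,nn):
        if st[i,4]>15:
            p=W[lab==i]; print(n,'blk',st[i],ce[i].round(1),np.nanmedian(p,0).round(1),np.nanmin(p,0).round(0),np.nanmax(p,0).round(0))
    wh=(im.min(-1)>170)&roi&(z>110)&(z<190)
    nn,lab,st,ce=cv2.connectedComponentsWithStats(wh.astype(np.uint8))
    for i in range(1,nn):
        if st[i,4]>80:
            p=W[lab==i]; print(n,'wht',st[i],np.nanmedian(p,0).round(1)); print(cv2.minAreaRect(p[:,:2].astype(np.float32)))
    # gearbox top/grey at 110..130 heights
    for lo in range(20,180,10):
        m=roi&(z>lo)&(z<lo+10); 
        if m.sum()>300: print(lo,m.sum(),cv2.minAreaRect(W[m][:,:2].astype(np.float32)))
```

```text
top blk [308 141  45  11 106] [331.3 145.5] [ 554.7 -169.2  308.6] [ 543. -213.  304.] [ 564. -117.  314.]
top blk [264 151  10  12 103] [268.4 156.5] [545.2 -33.9 228.4] [534. -46. 211.] [558. -24. 234.]
top blk [194 163  14  15 134] [199.9 170.2] [515.6 123.  248.8] [502. 112. 177.] [532. 135. 261.]
top wht [ 225  145   66   62 2299] [5.049e+02 5.000e-01 1.278e+02]
((514.0217895507812, -9.287017822265625), (130.9879913330078, 145.68630981445312), 10.218839645385742)
top wht [185 163  41  45 827] [484.7 117.8 150.2]
((490.2331237792969, 123.662841796875), (97.70372009277344, 91.19965362548828), 10.246161460876465)
20 2644 ((579.9729614257812, -22.17291259765625), (648.3460693359375, 447.1864013671875), 88.58799743652344)
30 797 ((574.29443359375, -24.817230224609375), (647.6915893554688, 451.2662353515625), 89.7973403930664)
40 477 ((647.4725341796875, -12.92462158203125), (573.513916015625, 470.73431396484375), 69.69322967529297)
50 367 ((572.27197265625, -56.432830810546875), (450.2148742675781, 589.9928588867188), 0.7276032567024231)
70 471 ((614.6052856445312, -55.01611328125), 
[... 2032 characters left out ...]
0976562, 368.0192565917969), 89.99565124511719)
90 456 ((615.7976684570312, -49.046539306640625), (589.8834838867188, 367.5643310546875), 89.93541717529297)
100 472 ((617.55810546875, -51.91851806640625), (364.5992126464844, 594.06298828125), 0.1269984394311905)
120 1324 ((514.9906005859375, -10.796066284179688), (138.27325439453125, 409.3564758300781), 12.11278247833252)
130 625 ((510.39794921875, 39.11277770996094), (120.78655242919922, 306.64825439453125), 12.994429588317871)
140 428 ((530.54248046875, -22.712722778320312), (101.8548583984375, 391.33734130859375), 15.22552490234375)
150 468 ((532.0289916992188, -26.348983764648438), (100.56681823730469, 404.310546875), 15.210285186767578)
```

Run:
```python
from h import *
d=np.load('/tmp/top0.npz'); im=d['img'][:,:,::-1]
cv2.imwrite('pics/topc.png',cv2.resize(im[120:220,170:365],None,fx=4,fy=4,interpolation=cv2.INTER_CUBIC))
```

```text
(no output)
```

View pics/topc.png

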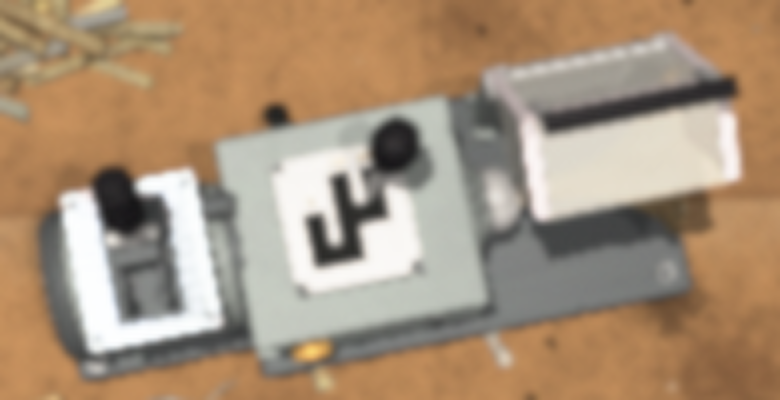

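The crop shows the stepped slot, with the lever at the fast end (395,145). The toggle at (118,200) leans away, and the bar runs from (545,120) to (735,88). Next I triangulate these points and check them against the slot.

```bash
cat >> h.py <<'E'
def ray(c,uv):
    d=np.linalg.inv(c['K'])@np.array([uv[0],uv[1],1.]); return -c['R'].T@c['t'], c['R'].T@d
def onz(c,uv,z):
    o,d=ray(c,uv); return o+d*(z-o[2])/d[2]
def tri(c1,u1,c2,u2):
    o1,d1=ray(c1,u1);o2,d2=ray(c2,u2)
    s=np.linalg.lstsq(np.stack([d1,-d2],1),o2-o1,rcond=None)[0]
    a,b=o1+d1*s[0],o2+d2*s[1]; return (a+b)/2,np.linalg.norm(a-b)
E
python3 - <<'E'
from h import *
t=dict(np.load('/tmp/top0.npz'));s=dict(np.load('/tmp/scene0.npz'))
for n,a,b in (('toggle',(199.9,170.2),(237.8,207.4)),('knob',(268.4,156.5),(240.6,167.4)),('bar',(331.3,145.5),(248.9,109.4))):
    p,e=tri(t,a,s,b); print(n,p.round(1),e.round(1))
a=.183
print('R tool\n',cv2.Rodrigues(get_obs()['orientation'])[0].round(3))
# bar line fit in top
im=t['img'].astype(int);W=t['W']
m=(im.max(-1)<60)&(W[...,2]>270); m[:,:300]=0; m[:,360:]=0; v,u=np.nonzero(m)
q=np.array([onz(t,(x,y),302) for x,y in zip(u,v)]); l=cv2.fitLine(q[:,:2].astype(np.float32),cv2.DIST_L2,0,.01,.01).ravel(); print('bar',l, 'yaw',np.arctan(l[0]/-l[1]), q.min(0),q.max(0))
yaw=.183; M=np.array([[np.cos(yaw),np.sin(yaw)],[-np.sin(yaw),np.cos(yaw)]])
# slot
m=(im.max(-1)<90).astype(np.uint8); m[:,:235]=0;m[:,290:]=0;m[:160]=0;m[193:]=0
nn,lab,st,ce=cv2.connectedComponentsWithStats(m)
i=1+np.argmax(st[1:,4]); v,u=np.nonzero(lab==i); q=np.array([onz(t,(x,y),136)[:2] for x,y in zip(u,v)]); q2=q@M.T
print('slot',st[i],q.mean(0),'machine min/max',q2.min(0),q2.max(0))
for k in np.arange(q2[:,0].min(),q2[:,0].max(),4):
    w=q2[(q2[:,0]>=k)&(q2[:,0]<k+4)]; print(k.round(1),w[:,1].min().round(1),w[:,1].max().round(1))
E
```

```text
toggle [519.  124.9 223.1] 1.4
knob [549.9 -35.6 201.8] 0.7
bar [ 555.8 -169.6  298. ] 0.3
R tool
 [[ 0.376 -0.     0.926]
 [-0.926  0.001  0.376]
 [-0.001 -1.     0.   ]]
bar [ 9.9762905e-01 -6.8820849e-02  2.4253484e+02 -1.5331017e+02] yaw 1.501921 [ 175.67505727 -214.31162629  302.        ] [564.08728136 -87.54563835 302.        ]
slot [248 164  18  22 131] [510.9258856  -5.0279527] machine min/max [ 481.77080612 -123.74735137] [531.5552047  -77.23053764]
481.8 -102.7 -77.2
485.8 -103.2 -77.8
489.8 -101.8 -78.3
493.8 -102.4 -79.3
497.8 -103.4 -77.4
501.8 -122.2 -78.4
505.8 -123.2 -79.5
509.8 -123.7 -98.2
513.8 -121.8 -98.7
517.8 -102.7 -97.3
521.8 -103.3 -97.8
525.8 -103.8 -98.9
529.8 -102.4 -102.4
```

```bash
cat >> h.py <<'E'
YAW=.183
Mx=np.array([[np.cos(YAW),-np.sin(YAW),0],[np.sin(YAW),np.cos(YAW),0],[0,0,1]])  # machine->world
def lev(piv,f,s,L=185): return piv+Mx@(L*np.array([np.sin(f)*np.cos(s),np.sin(s),np.cos(f)*np.cos(s)]))
PATH=[(.23,-.19),(.02,-.19),(.02,0),(-.19,0),(-.19,.19),(.035,.19)]
E
python3 - <<'E'
from h import *
t=dict(np.load('/tmp/top0.npz'));s=dict(np.load('/tmp/scene0.npz'))
out=[]
for c,(x0,y0,x1,y1) in ((t,(228,140,294,206)),(s,(212,150,278,216))):
    k=9; im=cv2.resize(c['img'][y0:y1,x0:x1,::-1],None,fx=k,fy=k,interpolation=cv2.INTER_CUBIC)[:,:400*9//9]
    im=cv2.resize(c['img'][y0:y1,x0:x1,::-1],(396,396),interpolation=cv2.INTER_CUBIC); k=6
    for px,col in ((493,(0,0,255)),(505,(0,255,0))):
        piv=Mx@np.array([px,-101,30.])
        P=[]
        for f,sd in PATH:
            d=(lev(piv,f,sd)-piv); d=d*106/d[2]; P.append((proj(c,piv+d)-(x0,y0)+.5)*k)
        cv2.polylines(im,[np.int32(P)],False,col,1)
        for L in (162,185,208): cv2.circle(im,tuple(int(q) for q in (proj(c,lev(piv,.23,-.19,L))-(x0,y0)+.5)*k),3,col,-1)
    out.append(im)
cv2.imwrite('pics/slot.png',np.hstack(out))
E
```

```text
(no output)
```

View pics/slot.png

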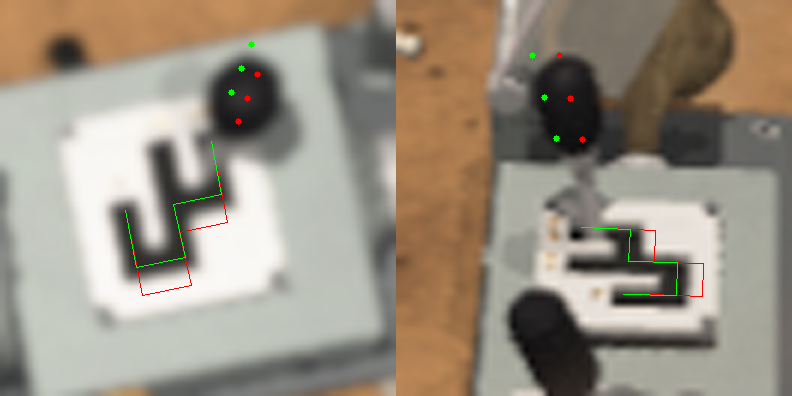

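The green slot (pivot at machine x of about 506) fits both views. The knob sits a little behind full fast (fore about 0.16). I'm setting out for the toggle with its yaw at 100.5°, which leaves joint 6 in range.

Request:
servo_tool(
  moves=[
    {"translation":[-470,-130,527],"twist":-168,"grip":1},
    {"translation":[-470,-130,527],"twist":-168,"grip":1},
    {"translation":[-470,-130,527],"twist":-168,"grip":1},
    {"translation":[-470,-130,527],"twist":-168,"grip":1},
    {"translation":[-470,-130,527],"twist":-168,"grip":1},
    {"translation":[-470,-130,527],"twist":-168,"grip":1},
    {"translation":[-470,-130,527],"twist":-168,"grip":1},
    {"translation":[-470,-130,527],"twist":-168,"grip":1},
  ],
  newtons=60,
)

```text
clock: 0.77
tool_pos: [351.7, -213.4, 261.7]
orientation: [-1.566, 0.141, -0.141]
contact_force: [1.8, -1.6, 0.3]
width: 1.004
```

```bash
cat >> h.py <<'E'
HINGE=Mx@np.array([503.5,28.3,150]); PIV=Mx@np.array([506,-100.5,30.])
def tog(lean,r): return HINGE+Mx@np.array([r*np.sin(lean),0,r*np.cos(lean)])
def to(p,yawdeg,up=19):
    "tool shift and twist that put the grasp point (up mm above TCP) at p"
    o=get_obs(); R=cv2.Rodrigues(np.array(o['orientation']))[0]
    d=np.array(p,float)-[0,0,up]-o['tool_pos']; y=np.degrees(np.arctan2(R[1,0],R[0,0]))
    tw=-((yawdeg-y+180)%360-180)
    print('shift',(R.T@d).round(1),'twist',round(tw,1),'| tcp',np.round(o['tool_pos'],1),'yaw',y.round(1),'w',round(float(o['width']),3),'F',np.round(o['contact_force'],1),'t',round(float(o['clock']),2))
E
python3 -c "
from h import *
to([519,125,349],100.5); print(get_obs()['joint_pos'].round(2))"
```

```text
shift [104.3 -68.3 362.8] twist -110.8 | tcp [ 351.7 -213.4  261.7] yaw -10.3 w 1.004 F [ 1.8 -1.6  0.3] t 0.77
[-0.75  0.01 -0.13  1.44  0.    1.  ]
```

Request:
servo_tool(
  moves=[
    {"translation":[20,-68,60],"twist":-110,"grip":1},
    {"translation":[104,-68,363],"twist":-111,"grip":1},
    {"translation":[104,-68,363],"twist":-111,"grip":1},
    {"translation":[104,-68,363],"twist":-111,"grip":1},
    {"translation":[104,-68,363],"twist":-111,"grip":1},
    {"translation":[104,-68,363],"twist":-111,"grip":1},
    {"translation":[104,-68,363],"twist":-111,"grip":1},
    {"translation":[104,-68,363],"twist":-111,"grip":1},
  ],
)

```text
clock: 1.43
tool_pos: [494.5, 71.5, 323.2]
orientation: [-1.474, -0.642, 0.642]
contact_force: [1.3, -1.4, -0.1]
width: 0.998
```

```bash
python3 -c "
from h import *
to([519,125,349],100.5); print(get_obs()['joint_pos'].round(2))"
```

```text
shift [55.9 -6.9 18.5] twist -53.4 | tcp [494.5  71.5 323.2] yaw 47.1 w 0.998 F [ 1.3 -1.4 -0.1] t 1.43
[-0.02  0.16  0.21  1.61 -0.    0.72]
```

Request:
servo_tool(
  moves=[
    {"translation":[56,0,18],"twist":-53.4,"grip":0.8},
    {"translation":[56,0,18],"twist":-53.4,"grip":0.8},
    {"translation":[56,0,18],"twist":-53.4,"grip":0.8},
    {"translation":[56,0,18],"twist":-53.4,"grip":0.8},
    {"translation":[56,0,18],"twist":-53.4,"grip":0.8},
    {"translation":[56,0,18],"twist":-53.4,"grip":0.8},
    {"translation":[56,0,18],"twist":-53.4,"grip":0.8},
    {"translation":[56,0,18],"twist":-53.4,"grip":0.8},
  ],
)

```text
clock: 2.1
tool_pos: [519.4, 122.4, 322.7]
orientation: [-1.116, -1.342, 1.343]
contact_force: [-0.2, -0.1, 0.9]
width: 0.8
```

```bash
python3 -c "
from h import *
print(HINGE,tog(.38,82)); to(tog(.38,82),100.5); print(get_obs()['joint_pos'].round(2))
c=cap('scene'); save(c,'s1.png',(170,60,330,260),3.0)"
```

```text
[489.94260408 119.45452988 150.        ] [519.85021031 124.98954761 226.15050012]
shift [  2.4 115.5  -1. ] twist 0.0 | tcp [519.4 122.4 322.7] yaw 100.5 w 0.8 F [-0.2 -0.1  0.9] t 2.1
[ 0.07  0.23  0.28  1.63  0.   -0.11]
```

View pics/s1.png

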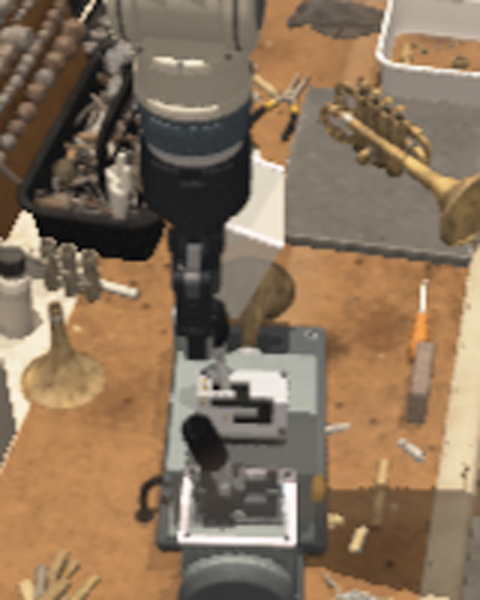

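The gripper hangs above the toggle, whose sleeve at (205,440) leans away from the robot. Descending and closing.

Request:
servo_tool(
  moves=[
    {"translation":[2,40,-1],"twist":0,"grip":0.75},
    {"translation":[2,75,-1],"twist":0,"grip":0.75},
    {"translation":[2,100,-1],"twist":0,"grip":0.75},
    {"translation":[2,115,-1],"twist":0,"grip":0.75},
    {"translation":[2,115,-1],"twist":0,"grip":0.6},
    {"translation":[2,115,-1],"twist":0,"grip":0.2},
    {"translation":[2,115,-1],"twist":0,"grip":0.1},
    {"translation":[2,115,-1],"twist":0,"grip":0.1},
  ],
  newtons=60,
)

```text
clock: 2.82
tool_pos: [520.7, 126.5, 209.9]
orientation: [-1.119, -1.342, 1.334]
contact_force: [-1.0, 10.8, 0.4]
width: 0.269
```

Request:
servo_tool(
  moves=[
    {"translation":[0,0,0],"twist":0,"grip":0.1},
    {"translation":[0,0,0],"twist":0,"grip":0.1},
    {"translation":[0,0,0],"twist":0,"grip":0.1},
  ],
)

```text
clock: 3.07
tool_pos: [520.7, 126.5, 209.9]
orientation: [-1.12, -1.342, 1.334]
contact_force: [-0.2, 11.0, 1.3]
width: 0.27
```

```bash
python3 -c "
from h import *
to(tog(.38,82),100.5)"
```

```text
shift [-1.3  2.7  1.1] twist -0.4 | tcp [520.7 126.5 209.9] yaw 100.1 w 0.27 F [-0.2 11.   1.3] t 3.07
```

Request:
servo_tool(
  moves=[
    {"translation":[1,-4,-1.5],"twist":0,"grip":0.1},
    {"translation":[2,-8,-3],"twist":0,"grip":0.1},
    {"translation":[2,-12,-5],"twist":0,"grip":0.1},
    {"translation":[2,-12,-5],"twist":0,"grip":0.1},
  ],
)

```text
clock: 3.4
tool_pos: [524.8, 127.7, 220.9]
orientation: [-1.12, -1.338, 1.337]
contact_force: [-3.6, 3.9, -6.6]
width: 0.267
```

```bash
python3 -c "
from h import *
to(tog(.38,82),100.5)"
```

```text
shift [-1.8 13.8  5.4] twist -0.4 | tcp [524.8 127.7 220.9] yaw 100.1 w 0.267 F [-3.6  3.9 -6.6] t 3.4
```

Request:
servo_tool(
  moves=[
    {"translation":[0,-2.9,8.5],"twist":0,"grip":0.1},
    {"translation":[0,-4.9,16.3],"twist":0,"grip":0.1},
    {"translation":[0,-6.3,25.7],"twist":0,"grip":0.1},
    {"translation":[0,-6.8,35.2],"twist":0,"grip":0.1},
    {"translation":[0,-6.8,35.2],"twist":0,"grip":0.1},
  ],
)

```text
clock: 3.82
tool_pos: [488.9, 120.5, 228.3]
orientation: [-1.123, -1.339, 1.337]
contact_force: [0.3, 0.1, 0.4]
width: 0.101
```

```bash
python3 -c "
from h import *
to(tog(0,95),100.5)"
```

```text
shift [-1.2  2.3 -0.8] twist -0.4 | tcp [488.9 120.5 228.3] yaw 100.1 w 0.101 F [0.3 0.1 0.4] t 3.82
```

The sleeve slipped out: the width fell to 0.10. Looking before I regrip.

Request:
servo_tool(
  moves=[
    {"translation":[0,0,0],"twist":0,"grip":0.75},
    {"translation":[0,-30,0],"twist":0,"grip":0.75},
    {"translation":[0,-60,60],"twist":0,"grip":0.75},
    {"translation":[0,-60,90],"twist":0,"grip":0.75},
    {"translation":[0,-60,120],"twist":0,"grip":0.75},
    {"translation":[0,-60,120],"twist":0,"grip":0.75},
  ],
)

```text
clock: 4.32
tool_pos: [367.2, 99.4, 289.3]
orientation: [-1.124, -1.34, 1.337]
contact_force: [1.8, 1.7, 1.3]
width: 0.752
```

Run:
```python
from h import *
out=[]
for n,(x0,y0,x1,y1) in (('scene',(200,170,280,250)),('top',(170,140,250,220))):
    c=cap(n); np.savez('/tmp/'+n+'1.npz',W=pts(c),**c); k=5
    im=cv2.resize(c['img'][y0:y1,x0:x1,::-1],None,fx=k,fy=k,interpolation=cv2.INTER_CUBIC)
    for L in (0,59,82,105): cv2.circle(im,tuple(int(q) for q in (proj(c,tog(.38,L))-(x0,y0)+.5)*k),3,(0,255,0),-1)
    out.append(im)
cv2.imwrite('pics/tog1.png',np.hstack(out)); print(get_obs()['tool_pos'])
```

```text
[371.71059935  99.79942236 288.2941414 ]
```

View pics/tog1.png

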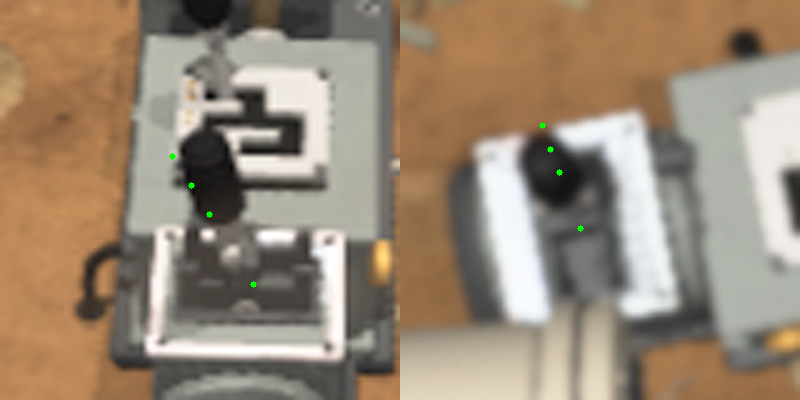

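Run:
```python
from h import *
for k in '01':
    t=dict(np.load(f'/tmp/top{k}.npz'));s=dict(np.load(f'/tmp/scene{k}.npz')); r=[]
    for c,(x0,y0,x1,y1) in ((t,(190,158,215,185)),(s,(228,194,252,220))):
        m=np.zeros((384,512),np.uint8); m[y0:y1,x0:x1]=(c['img'].max(-1)<50)[y0:y1,x0:x1]
        nn,lab,st,ce=cv2.connectedComponentsWithStats(m); i=1+np.argmax(st[1:,4])
        v,u=np.nonzero(lab==i); P=np.stack([u,v],1).astype(np.float32); rect=cv2.minAreaRect(P)
        mu=P.mean(0); w,V=np.linalg.eigh(np.cov(P.T)); a=V[:,1]*np.sign(V[1,1]); h=(P-mu)@a
        e=[mu+a*h.min(),mu+a*h.max()]; r.append((mu,e)); print(k,st[i],mu,'ends',e[0].round(1),e[1].round(1))
    p,_=tri(t,r[0][0],s,r[1][0]); print('centre',p.round(1),'machine',(Mx.T@p).round(1))
    for j in (0,1):
        q,e=tri(t,r[0][1][j],s,r[1][1][j]); print('end',j,q.round(1),(Mx.T@q).round(1),e.round(1))
```

```text
0 [194 163  13  15 118] [199.73729 170.28813] ends [195.9 163.5] [203.1 176.4]
0 [231 199  15  18 165] [237.84848 207.37576] ends [233.3 199.4] [242.3 215.2]
centre [518.8 125.3 223.6] machine [532.9  28.8 223.6]
end 0 [529.3 130.  255.8] [544.1  31.5 255.8] 0.8
end 1 [508.5 121.  191.2] [522.   26.4 191.2] 2.3
1 [196 168  12  13  94] [201.02127 174.39362] ends [196.6 168.3] [204.3 179. ]
1 [236 194  14  20 165] [241.93939 204.04242] ends [240.7 194. ] [243.1 213. ]
centre [508.6 121.4 234. ] machine [522.2  26.9 234. ]
end 0 [513.9 126.1 274.7] [528.2  30.5 274.7] 5.0
end 1 [504.3 118.  196.8] [517.4  24.3 196.8] 8.1
```

```bash
python3 -c "
from h import *
to(Mx@np.array([521.5,28,232.]),100.5,23)"
```

```text
shift [  -1.4   79.9 -137.5] twist -0.4 | tcp [371.7  99.8 288.3] yaw 100.1 w 0.751 F [ 0.7 -0.5  0.5] t 4.42
```

Request:
servo_tool(
  moves=[
    {"translation":[-1,0,-40],"twist":-0.4,"grip":0.7},
    {"translation":[-1,0,-80],"twist":-0.4,"grip":0.7},
    {"translation":[-1,0,-115],"twist":-0.4,"grip":0.7},
    {"translation":[-1,0,-137],"twist":-0.4,"grip":0.7},
    {"translation":[-1,0,-137],"twist":-0.4,"grip":0.7},
    {"translation":[-1,35,-137],"twist":-0.4,"grip":0.7},
    {"translation":[-1,65,-137],"twist":-0.4,"grip":0.7},
    {"translation":[-1,80,-137],"twist":-0.4,"grip":0.7},
  ],
  newtons=110,
)

```text
clock: 5.08
tool_pos: [506.8, 123.0, 203.0]
orientation: [-1.114, -1.34, 1.345]
contact_force: [-0.9, 0.1, 0.2]
width: 0.7
```

Request:
servo_tool(
  moves=[
    {"translation":[0,0,0],"twist":0,"grip":0.7},
    {"translation":[0,0,0],"twist":0,"grip":0.4},
    {"translation":[0,0,0],"twist":0,"grip":0.1},
    {"translation":[0,0,0],"twist":0,"grip":0.1},
    {"translation":[0,0,0],"twist":0,"grip":0.1},
    {"translation":[0,0,0],"twist":0,"grip":0.1},
    {"translation":[0,0,0],"twist":0,"grip":0.1},
  ],
  newtons=110,
)

```text
clock: 5.67
tool_pos: [508.1, 124.6, 208.7]
orientation: [-1.117, -1.348, 1.34]
contact_force: [1.6, 8.1, 0.7]
width: 0.264
```

```bash
python3 -c "
from h import *
to(Mx@np.array([521.5,28,232.]),100.5,23); print(Mx.T@get_obs()['tool_pos'],Mx.T@get_obs()['contact_force'])"
```

```text
shift [-2.1 -0.3  0.8] twist 0.0 | tcp [508.1 124.6 208.7] yaw 100.5 w 0.264 F [1.6 8.1 0.7] t 5.67
[522.33037155  30.06392583 208.6726058 ] [3.0861284  7.67055049 0.67647965]
```

Request:
servo_tool(
  moves=[
    {"translation":[1,-2,-0.5],"twist":0,"grip":0.1},
    {"translation":[2,-5,-1],"twist":0,"grip":0.1},
    {"translation":[2,-5,-1],"twist":0,"grip":0.1},
  ],
)

```text
clock: 5.92
tool_pos: [507.8, 125.1, 212.6]
orientation: [-1.118, -1.343, 1.343]
contact_force: [-1.3, -1.2, -7.1]
width: 0.263
```

```bash
python3 -c "
from h import *
o=get_obs();print(Mx.T@o['tool_pos'],Mx.T@o['contact_force'],o['width'])"
```

```text
[522.09116157  30.56162033 212.59048718] [-1.54110747 -0.91247213 -7.05177281] 0.2632475830648709
```

Request:
servo_tool(
  moves=[
    {"translation":[0,-0.8,5],"twist":0,"grip":0.1},
    {"translation":[0,-1.6,10],"twist":0,"grip":0.1},
    {"translation":[0,-1.9,14],"twist":0,"grip":0.1},
    {"translation":[0,-2,18.5],"twist":0,"grip":0.1},
    {"translation":[0,-2,18.5],"twist":0,"grip":0.1},
  ],
)

```text
clock: 6.33
tool_pos: [488.4, 121.8, 214.3]
orientation: [-1.117, -1.342, 1.343]
contact_force: [-0.1, 0.2, -0.4]
width: 0.15
```

```bash
python3 -c "
from h import *
o=get_obs();print(Mx.T@o['tool_pos'],Mx.T@o['contact_force'],o['width'])"
```

```text
[502.38969264  30.85987176 214.29140799] [-0.05363039  0.26254924 -0.42145109] 0.15024882461729805
```

It slipped out again. I'll capture before and after retreating to see why.

Run:
```python
from h import *
c=cap('scene'); np.savez('/tmp/scene2.npz',W=pts(c),**c)
x0,y0,x1,y1=200,130,280,230
cv2.imwrite('/tmp/a.png',cv2.resize(c['img'][y0:y1,x0:x1,::-1],None,fx=5,fy=5,interpolation=cv2.INTER_CUBIC))
```

Request:
servo_tool(
  moves=[
    {"translation":[0,0,0],"twist":0,"grip":0.7},
    {"translation":[0,-30,0],"twist":0,"grip":0.7},
    {"translation":[0,-65,0],"twist":0,"grip":0.7},
    {"translation":[0,-80,40],"twist":0,"grip":0.7},
    {"translation":[0,-80,80],"twist":0,"grip":0.7},
    {"translation":[0,-80,120],"twist":0,"grip":0.7},
    {"translation":[0,-80,120],"twist":0,"grip":0.7},
  ],
)

```text
clock: 6.97
tool_pos: [366.0, 99.6, 295.6]
orientation: [-1.118, -1.344, 1.343]
contact_force: [1.7, -0.1, 2.3]
width: 0.699
```

Run:
```python
from h import *
a=cv2.imread('/tmp/a.png'); c=cap('scene'); t=cap('top'); np.savez('/tmp/scene3.npz',W=pts(c),**c);np.savez('/tmp/top3.npz',W=pts(t),**t)
x0,y0,x1,y1=200,130,280,230
b=cv2.resize(c['img'][y0:y1,x0:x1,::-1],None,fx=5,fy=5,interpolation=cv2.INTER_CUBIC)
cv2.imwrite('pics/tog2.png',np.hstack([a,b]))
s=c;r=[]
for c,(x0,y0,x1,y1) in ((t,(186,150,218,190)),(s,(225,185,255,222))):
    m=np.zeros((384,512),np.uint8); m[y0:y1,x0:x1]=(c['img'].max(-1)<50)[y0:y1,x0:x1]
    nn,lab,st,ce=cv2.connectedComponentsWithStats(m); i=1+np.argmax(st[1:,4]); r.append(ce[i]); print(st[i],ce[i])
p,e=tri(t,r[0],s,r[1]); print(p,Mx.T@p,e)
o=get_obs();print(Mx.T@o['tool_pos'],o['tool_pos'],o['clock'])
```

```text
[194 164  14  15 125] [200.016 170.96 ]
[232 199  14  17 149] [238.24832215 206.82550336]
[517.47656214 124.54191507 225.07711301] [531.50000478  28.29179914 225.07711301] 2.313952180355505
[382.7112417   30.82063494 295.11070467] [370.71204913  99.95190191 295.11070467] 7.0667
```

View pics/tog2.png

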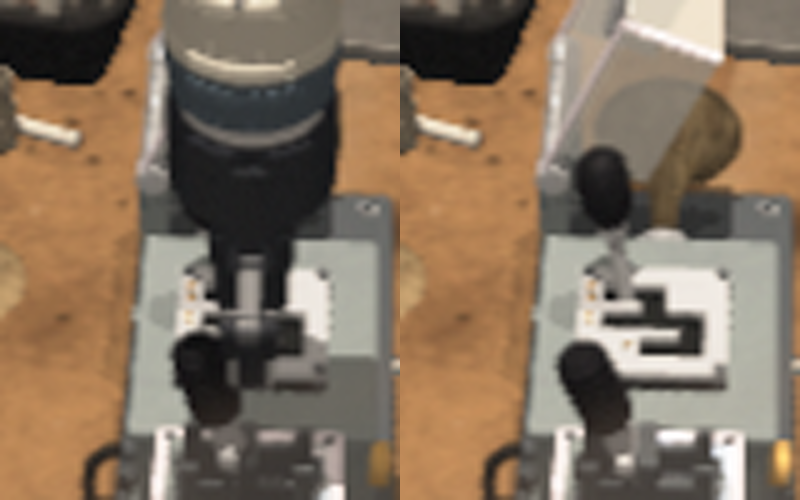

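The toggle is back in its on notch at about (595,390), and the fingers had passed in front of it. I'll regrip at the sleeve's middle with full force, then swing in small checked steps.

```bash
python3 -c "
from h import *
to(Mx@np.array([533,30.5,226.]),100.5,22)"
```

```text
shift [  -0.3   91.6 -150. ] twist -0.0 | tcp [370.7 100.  295.1] yaw 100.5 w 0.7 F [-0.3 -0.2  0.6] t 7.07
```

Request:
servo_tool(
  moves=[
    {"translation":[0,0,-40],"twist":0,"grip":0.7},
    {"translation":[0,0,-80],"twist":0,"grip":0.7},
    {"translation":[0,0,-120],"twist":0,"grip":0.6},
    {"translation":[0,0,-150],"twist":0,"grip":0.6},
    {"translation":[0,0,-150],"twist":0,"grip":0.6},
    {"translation":[0,40,-150],"twist":0,"grip":0.6},
    {"translation":[0,75,-150],"twist":0,"grip":0.6},
    {"translation":[0,92,-150],"twist":0,"grip":0.6},
  ],
  newtons=120,
)

```text
clock: 7.73
tool_pos: [518.5, 127.4, 197.3]
orientation: [-1.113, -1.339, 1.345]
contact_force: [0.5, -0.0, -0.7]
width: 0.604
```

Request:
servo_tool(
  moves=[
    {"translation":[0,0,0],"twist":0,"grip":0.6},
    {"translation":[0,0,0],"twist":0,"grip":0.6},
  ],
  newtons=120,
)

```text
clock: 7.9
tool_pos: [519.2, 127.4, 201.4]
orientation: [-1.116, -1.341, 1.344]
contact_force: [0.5, -0.2, 1.0]
width: 0.602
```

Request:
servo_tool(
  moves=[
    {"translation":[0,0,0],"twist":0,"grip":0.4},
    {"translation":[0,0,0],"twist":0,"grip":0.2},
    {"translation":[0,0,0],"twist":0,"grip":0},
    {"translation":[0,0,0],"twist":0,"grip":0},
    {"translation":[0,0,0],"twist":0,"grip":0},
  ],
  newtons=120,
)

```text
clock: 8.32
tool_pos: [520.3, 127.5, 203.9]
orientation: [-1.12, -1.346, 1.341]
contact_force: [2.4, 0.4, 5.4]
width: 0.257
```

Request:
servo_tool(
  moves=[
    {"translation":[0,-4,-1.6],"twist":0,"grip":0},
    {"translation":[0,-8,-3.2],"twist":0,"grip":0},
    {"translation":[0,-12,-4.8],"twist":0,"grip":0},
    {"translation":[0,-12,-4.8],"twist":0,"grip":0},
  ],
  newtons=120,
)

```text
clock: 8.65
tool_pos: [523.6, 128.2, 214.3]
orientation: [-1.117, -1.342, 1.343]
contact_force: [-3.0, -1.3, -6.5]
width: 0.257
```

```bash
cat >> h.py <<'E'
def st():
    o=get_obs();print('M tcp',(Mx.T@o['tool_pos']).round(1),'F',(Mx.T@o['contact_force']).round(1),'T',(Mx.T@o['wrist_torque']).round(2),'w',round(float(o['width']),3),'t',round(float(o['clock']),2))
E
python3 -c "
from h import *
st()
c=cap('scene'); save(c,'g3.png',(200,130,280,230),6)"
```

```text
M tcp [538.2  30.8 214.3] F [-3.2 -0.7 -6.5] T [-0.29  0.5   0.06] w 0.257 t 8.65
```

View pics/g3.png

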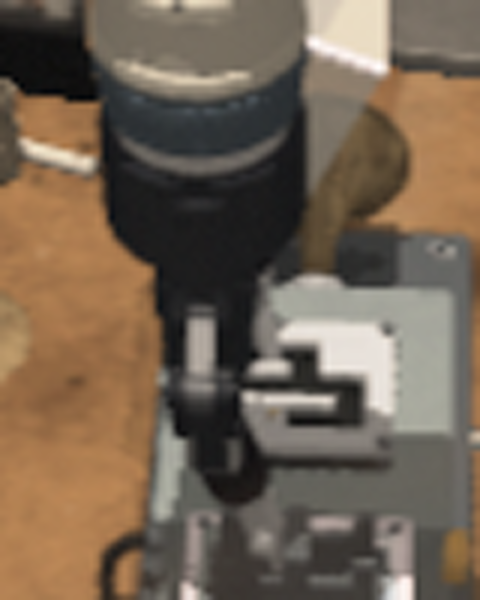

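The near finger at (215,420) covers the sleeve, whose lower end shows at (240,480). The force of 7.2 N along the toggle says it is pulled about 12 mm. Next is a small swing step.

Request:
servo_tool(
  moves=[
    {"translation":[0,-1.2,2.5],"twist":0,"grip":0},
    {"translation":[0,-2.2,5],"twist":0,"grip":0},
    {"translation":[0,-3.1,7.5],"twist":0,"grip":0},
    {"translation":[0,-3.1,7.5],"twist":0,"grip":0},
  ],
)

```text
clock: 9.03
tool_pos: [516.6, 126.9, 217.4]
orientation: [-1.118, -1.344, 1.342]
contact_force: [3.2, -0.3, -8.4]
width: 0.256
```

```bash
python3 -c "
from h import *
st()"
```

```text
M tcp [531.1  30.8 217.4] F [ 3.  -0.9 -8.4] T [-0.33 -1.2   0.01] w 0.256 t 9.03
```

Request:
servo_tool(
  moves=[
    {"translation":[0,-0.7,2.4],"twist":0,"grip":0},
    {"translation":[0,-1.4,4.8],"twist":0,"grip":0},
    {"translation":[0,-1.9,7.2],"twist":0,"grip":0},
    {"translation":[0,-1.9,7.2],"twist":0,"grip":0},
  ],
)

```text
clock: 9.37
tool_pos: [508.9, 125.6, 219.1]
orientation: [-1.117, -1.343, 1.342]
contact_force: [2.0, -0.4, -7.6]
width: 0.254
```

```bash
python3 -c "
from h import *
st()"
```

```text
M tcp [523.3  30.9 219.1] F [ 1.9 -0.7 -7.6] T [-0.1  -0.7  -0.09] w 0.254 t 9.37
```

Request:
servo_tool(
  moves=[
    {"translation":[0,-0.5,2.5],"twist":0,"grip":0},
    {"translation":[0,-0.9,5],"twist":0,"grip":0},
    {"translation":[0,-1.5,7.5],"twist":0,"grip":0},
    {"translation":[0,-1.5,7.5],"twist":0,"grip":0},
  ],
)

```text
clock: 9.7
tool_pos: [502.4, 124.5, 220.9]
orientation: [-1.118, -1.345, 1.341]
contact_force: [7.1, 1.0, -8.9]
width: 0.255
```

```bash
python3 -c "
from h import *
st()"
```

```text
M tcp [516.7  30.9 220.9] F [ 7.2 -0.4 -8.9] T [-0.02 -2.18 -0.08] w 0.255 t 9.7
```

Request:
servo_tool(
  moves=[
    {"translation":[0,-0.3,2.5],"twist":0,"grip":0},
    {"translation":[0,-0.6,5],"twist":0,"grip":0},
    {"translation":[0,-0.9,7.5],"twist":0,"grip":0},
    {"translation":[0,-0.9,7.5],"twist":0,"grip":0},
  ],
)

```text
clock: 10.03
tool_pos: [493.7, 122.2, 222.7]
orientation: [-1.118, -1.344, 1.344]
contact_force: [-4.2, -3.7, 8.4]
width: 0.171
```

```bash
python3 -c "
from h import *
st()"
```

```text
M tcp [507.7  30.3 222.7] F [-4.8 -2.8  8.4] T [-0.65  0.98  1.13] w 0.171 t 10.03
```

Request:
servo_tool(
  moves=[
    {"translation":[0,0,0],"twist":0,"grip":0.6},
    {"translation":[0,-2,0],"twist":0,"grip":0.6},
    {"translation":[0,-40,0],"twist":0,"grip":0.6},
    {"translation":[0,-80,0],"twist":0,"grip":0.6},
    {"translation":[0,-80,40],"twist":0,"grip":0.6},
    {"translation":[0,-80,80],"twist":0,"grip":0.6},
    {"translation":[0,-80,120],"twist":0,"grip":0.6},
    {"translation":[0,-80,120],"twist":0,"grip":0.6},
  ],
)

```text
clock: 10.7
tool_pos: [370.7, 100.8, 302.9]
orientation: [-1.117, -1.344, 1.342]
contact_force: [1.6, 0.5, 0.6]
width: 0.595
```

```bash
cat >> h.py <<'E'
def togmeas():
    t,s=cap('top'),cap('scene'); r=[]
    for c,(x0,y0,x1,y1) in ((t,(186,150,218,200)),(s,(225,180,260,225))):
        m=np.zeros((384,512),np.uint8); m[y0:y1,x0:x1]=(c['img'].max(-1)<50)[y0:y1,x0:x1]
        nn,lab,sta,ce=cv2.connectedComponentsWithStats(m); i=1+np.argmax(sta[1:,4]); r.append(ce[i]); print(sta[i],ce[i].round(1))
    p,e=tri(t,r[0],s,r[1]); q=Mx.T@p; d=q-Mx.T@HINGE; print('toggle M',q.round(1),'err',e.round(1),'lean',np.arctan2(d[0],d[2]).round(3),'r',np.hypot(d[0],d[2]).round(1))
    return t,s
E
python3 -c "
from h import *
st(); togmeas()"
```

```text
M tcp [382.9  31.7 302.9] F [1.6 0.2 0.6] T [ 0.   -0.08  0.02] w 0.595 t 10.7
[198 173   9  11  53] [202.4 178.8]
[239 189  21  25 215] [247.2 201.4]
toggle M [509.9  25.1 242.4] err 1.5 lean 0.069 r 92.6
```

The grip had in fact carried the toggle to nearly upright (lean about 0.07). It now stands on top of the tooth with its sleeve still out. From here a push from behind with shut fingers will drop it into the off notch.

Request:
servo_tool(
  moves=[
    {"translation":[-3,0,-40],"twist":0,"grip":0},
    {"translation":[-3,0,-80],"twist":0,"grip":0},
    {"translation":[-3,0,-120],"twist":0,"grip":0},
    {"translation":[-3,0,-155],"twist":0,"grip":0},
    {"translation":[-3,0,-165],"twist":0,"grip":0},
    {"translation":[-3,35,-165],"twist":0,"grip":0},
    {"translation":[-3,65,-165],"twist":0,"grip":0},
    {"translation":[-3,77,-165],"twist":0,"grip":0},
  ],
  newtons=60,
)

```text
clock: 11.47
tool_pos: [538.9, 128.3, 219.5]
orientation: [-1.112, -1.339, 1.345]
contact_force: [0.8, -0.5, -0.3]
width: 0.006
```

```bash
python3 -c "
from h import *
st()"
```

```text
M tcp [553.3  28.1 219.5] F [ 0.7 -0.6 -0.3] T [-0.04 -0.   -0.01] w 0.006 t 11.47
```

Request:
servo_tool(
  moves=[
    {"translation":[0,0,7],"twist":0,"grip":0},
    {"translation":[0,0,14],"twist":0,"grip":0},
    {"translation":[0,0,21],"twist":0,"grip":0},
    {"translation":[0,0,28],"twist":0,"grip":0},
    {"translation":[0,0,34],"twist":0,"grip":0},
    {"translation":[0,0,40],"twist":0,"grip":0},
    {"translation":[0,0,46],"twist":0,"grip":0},
    {"translation":[0,0,46],"twist":0,"grip":0},
  ],
)

```text
clock: 12.13
tool_pos: [492.5, 119.5, 224.8]
orientation: [-1.117, -1.343, 1.343]
contact_force: [0.3, 0.6, 0.2]
width: 0.0
```

```bash
python3 -c "
from h import *
st()"
```

```text
M tcp [506.   27.9 224.8] F [0.4 0.5 0.2] T [0.03 0.02 0.03] w 0.0 t 12.13
```

Request:
servo_tool(
  moves=[
    {"translation":[0,0,4],"twist":0,"grip":0},
    {"translation":[0,0,8],"twist":0,"grip":0},
    {"translation":[0,0,11],"twist":0,"grip":0},
    {"translation":[0,0,11],"twist":0,"grip":0},
  ],
)

```text
clock: 12.47
tool_pos: [482.5, 117.6, 224.2]
orientation: [-1.117, -1.342, 1.343]
contact_force: [-0.1, 0.2, 0.0]
width: -0.001
```

```bash
python3 -c "
from h import *
st()"
```

```text
M tcp [495.9  27.9 224.2] F [-0.   0.2  0. ] T [ 0.02 -0.01 -0.03] w -0.001 t 12.47
```

Request:
servo_tool(
  moves=[
    {"translation":[0,0,2],"twist":0,"grip":0},
    {"translation":[0,0,4],"twist":0,"grip":0},
    {"translation":[0,0,6],"twist":0,"grip":0},
    {"translation":[0,0,6],"twist":0,"grip":0},
  ],
)

```text
clock: 12.8
tool_pos: [476.9, 116.6, 224.3]
orientation: [-1.117, -1.343, 1.343]
contact_force: [0.1, 0.9, 0.1]
width: -0.003
```

```bash
python3 -c "
from h import *
st(); s=cap('scene'); t=cap('top')
k=5
f=lambda c,x0,y0: cv2.resize(c['img'][y0:y0+100,x0:x0+80,::-1],None,fx=k,fy=k,interpolation=cv2.INTER_CUBIC)
cv2.imwrite('pics/off1.png',np.hstack([f(s,210,140),f(t,165,125)]))"
```

```text
M tcp [490.2  27.9 224.3] F [0.2 0.8 0.1] T [-0.    0.07  0.01] w -0.003 t 12.8
```

View pics/off1.png

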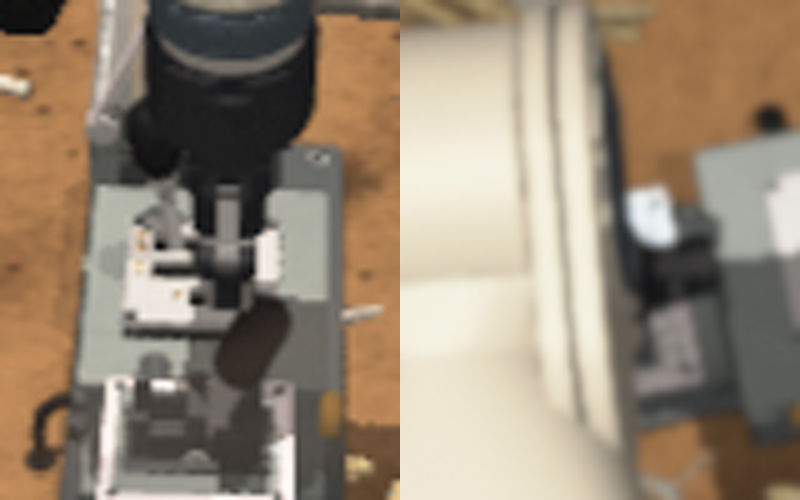

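The toggle now leans toward the robot, with its sleeve at (255,340) in the left half. I'll retreat, measure, and move toward the gear knob.

Request:
servo_tool(
  moves=[
    {"translation":[0,0,-10],"twist":0,"grip":0},
    {"translation":[0,-40,-30],"twist":0,"grip":0.3},
    {"translation":[-30,-80,-30],"twist":7,"grip":0.6},
    {"translation":[-70,-100,-30],"twist":14,"grip":0.7},
    {"translation":[-110,-100,-30],"twist":21,"grip":0.7},
    {"translation":[-150,-100,-40],"twist":28,"grip":0.7},
    {"translation":[-160,-100,-40],"twist":35,"grip":0.7},
    {"translation":[-160,-100,-40],"twist":42,"grip":0.7},
  ],
)

```text
clock: 13.57
tool_pos: [547.7, -37.5, 323.2]
orientation: [-1.424, -0.787, 0.789]
contact_force: [-0.1, -0.1, -0.4]
width: 0.702
```

```bash
python3 -c "
from h import *
st(); 
s=cap('scene');t=cap('top'); r=[]
for c,(x0,y0,x1,y1) in ((t,(180,165,225,225)),(s,(240,190,275,225))):
    m=np.zeros((384,512),np.uint8); m[y0:y1,x0:x1]=(c['img'].max(-1)<48)[y0:y1,x0:x1]
    nn,lab,sta,ce=cv2.connectedComponentsWithStats(m); i=1+np.argmax(sta[1:,4]); r.append(ce[i]); print(sta[i],ce[i].round(1))
p,e=tri(t,r[0],s,r[1]); q=Mx.T@p; d=q-Mx.T@HINGE; print(q,e,'lean',np.arctan2(d[0],d[2]),'r',np.hypot(d[0],d[2]))
to(lev(PIV,.155,-.19),10.5)
"
```

```text
M tcp [ 531.7 -136.5  323.2] F [-0.2 -0.1 -0.4] T [-0.    0.05 -0.02] w 0.702 t 13.57
[200 187  14  12 133] [205.7 193. ]
[255 199  11   9  38] [259.9 202.6]
[478.13659839  24.45234832 238.14630546] 3.4603736054970655 lean -0.2801734098756183 r 91.72280691189322
shift [  0.5 133.1  -3.5] twist 47.7 | tcp [546.6 -34.6 323.6] yaw 58.2 w 0.7 F [-0.7  0.3  0.1] t 13.67
```

```bash
python3 -c "
from h import *
s=cap('scene');t=cap('top')
for thr in (55,65,75):
  r=[]
  for c,(x0,y0,x1,y1) in ((t,(190,175,225,215)),(s,(248,192,275,222))):
    m=np.zeros((384,512),np.uint8); m[y0:y1,x0:x1]=(c['img'].max(-1)<thr)[y0:y1,x0:x1]
    nn,lab,sta,ce=cv2.connectedComponentsWithStats(m); i=1+np.argmax(sta[1:,4]); r.append(ce[i]); print(sta[i],ce[i].round(1))
  p,e=tri(t,r[0],s,r[1]); q=Mx.T@p; d=q-Mx.T@HINGE; print(q,e,'lean',np.arctan2(d[0],d[2]),'r',np.hypot(d[0],d[2]))
for L in (82,90):
  for l in (-.28,-.38): print(L,l,proj(t,tog(l,L)),proj(s,tog(l,L)))
k=5
f=lambda c,x0,y0: cv2.resize(c['img'][y0:y0+80,x0:x0+80,::-1],None,fx=k,fy=k,interpolation=cv2.INTER_CUBIC)
cv2.imwrite('pics/off2.png',np.hstack([f(s,215,160),f(t,170,150)]))
"
```

```text
[200 186  14  13 138] [205.7 192.8]
[248 192  19  19 139] [258.  201.8]
[480.56097661  24.15767622 240.16292419] 7.794790579280396 lean -0.24913194456701443 r 93.03521748109497
[200 186  14  14 153] [205.8 192.6]
[248 192  19  26 230] [258.2 205.2]
[480.94348597  24.90748024 228.46767711] 5.8599060787750155 lean -0.2799151780663031 r 81.64540817442702
[199 185  15  15 168] [205.8 192.6]
[248 192  20  30 265] [258.1 206.1]
[481.24293646  25.08600682 225.54620327] 5.837694618732624 lean -0.28650936458979975 r 78.75662324770501
82 -0.28 [204.16108087 191.706727  ] [259.40986525 206.35148168]
82 -0.38 [204.95104903 195.08284588] [262.56356649 207.134007  ]
90 -0.28 [204.01470727 192.39445512] [260.36206785 204.28922882]
90 -0.38 [204.88814366 196.12462144] [263.83880654 205.15619566]
```

View pics/off2.png

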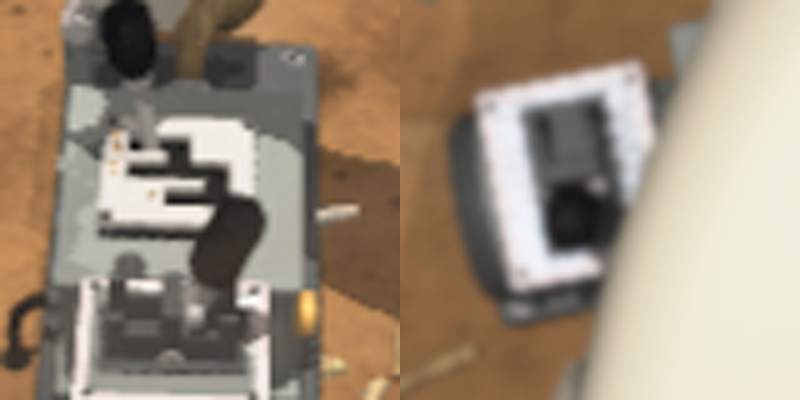

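```bash
python3 -c "
from h import *
d=np.load('/tmp/scene0.npz');s=dict(d);t=dict(np.load('/tmp/top0.npz'))
print(proj(s,tog(.38,82)),proj(t,tog(.38,82)))
s3=cap('scene');t3=cap('top')
Ws,Wt=pts(s3),pts(t3)
# sleeve top end from depth: highest points near toggle
for W in (Ws,Wt):
    M=W@Mx; m=(np.abs(M[...,1]-28)<22)&(M[...,0]>430)&(M[...,0]<520)&(M[...,2]>175)&(M[...,2]<290)
    q=M[m]; print(len(q),np.percentile(q,[2,50,98],0).round(1).tolist())
for n in ('scene0','top0'):
    M=np.load(f'/tmp/{n}.npz')['W']@Mx; m=(np.abs(M[...,1]-28)<22)&(M[...,0]>490)&(M[...,0]<580)&(M[...,2]>175)&(M[...,2]<290)
    q=M[m]; print(n,len(q),np.percentile(q,[2,50,98],0).round(1).tolist())
"
```

```text
[237.71903991 206.59876825] [199.68766654 169.39218794]
317 [[462.8, 21.0, 177.1], [483.8, 40.7, 222.0], [508.5, 48.3, 255.5]]
238 [[461.3, 16.4, 182.4], [482.4, 28.5, 240.4], [508.8, 44.5, 257.2]]
scene0 317 [[501.2, 20.3, 177.0], [527.5, 40.0, 222.1], [547.0, 47.6, 255.7]]
top0 306 [[499.2, 16.4, 177.6], [522.2, 29.1, 227.4], [546.8, 44.4, 258.0]]
```

The toggle is locked off: it mirrors its start pose, and its top is at the same height (255.5 vs 255.7). In the left half its sleeve is at (230,240). On to the gear knob at (130,40).

Request:
servo_tool(
  moves=[
    {"translation":[0,0,-3],"twist":47.7,"grip":0.7},
    {"translation":[0,0,-3],"twist":47.7,"grip":0.7},
    {"translation":[0,0,-3],"twist":47.7,"grip":0.7},
    {"translation":[0,0,-3],"twist":47.7,"grip":0.7},
    {"translation":[0,0,-3],"twist":47.7,"grip":0.7},
    {"translation":[0,0,-3],"twist":47.7,"grip":0.7},
    {"translation":[0,0,-3],"twist":47.7,"grip":0.7},
    {"translation":[0,0,-3],"twist":47.7,"grip":0.7},
  ],
)

```text
clock: 14.53
tool_pos: [548.2, -34.1, 324.5]
orientation: [-1.566, -0.148, 0.148]
contact_force: [0.4, 0.4, 1.3]
width: 0.697
```

```bash
python3 -c "
from h import *
st(); print(Mx.T@lev(PIV,.155,-.19)); to(Mx@np.array([533.8,-135,206]),10.5,20)
"
```

```text
M tcp [ 532.8 -133.3  324.5] F [0.5 0.4 1.3] T [-0.01 -0.01 -0.02] w 0.697 t 14.53
[ 534.04635359 -135.43889557  209.4928289 ]
shift [  0.9 138.5  -1.7] twist 0.3 | tcp [548.2 -34.1 324.5] yaw 10.8 w 0.697 F [0.4 0.4 1.3] t 14.53
```

Request:
servo_tool(
  moves=[
    {"translation":[1,40,-2],"twist":0.3,"grip":0.7},
    {"translation":[1,80,-2],"twist":0.3,"grip":0.7},
    {"translation":[1,115,-2],"twist":0.3,"grip":0.7},
    {"translation":[1,138,-2],"twist":0.3,"grip":0.7},
    {"translation":[1,138,-2],"twist":0.3,"grip":0.7},
    {"translation":[1,138,-2],"twist":0.3,"grip":0.5},
    {"translation":[1,138,-2],"twist":0.3,"grip":0.25},
    {"translation":[1,138,-2],"twist":0.3,"grip":0.1},
  ],
  newtons=60,
)

```text
clock: 15.2
tool_pos: [551.1, -36.9, 188.8]
orientation: [-1.567, -0.148, 0.142]
contact_force: [-0.1, -1.0, 5.9]
width: 0.305
```

Request:
servo_tool(
  moves=[
    {"translation":[0,0,0],"twist":0,"grip":0.1},
    {"translation":[0,0,0],"twist":0,"grip":0.1},
    {"translation":[0,0,0],"twist":0,"grip":0.1},
    {"translation":[0,0,0],"twist":0,"grip":0.1},
  ],
)

```text
clock: 15.53
tool_pos: [551.0, -37.1, 188.8]
orientation: [-1.568, -0.148, 0.141]
contact_force: [1.4, -1.3, 6.5]
width: 0.304
```

```bash
python3 -c "
from h import *
st()"
```

```text
M tcp [ 535.1 -136.7  188.8] F [ 1.2 -1.5  6.5] T [-0.11 -0.13  0.09] w 0.304 t 15.53
```

Request:
servo_tool(
  moves=[
    {"translation":[-6,-1,0],"twist":0,"grip":0.1},
    {"translation":[-12,-2,0.5],"twist":0,"grip":0.1},
    {"translation":[-18,-2.5,1],"twist":0,"grip":0.1},
    {"translation":[-25,-3,1],"twist":0,"grip":0.1},
    {"translation":[-25,-3,1],"twist":0,"grip":0.1},
  ],
)

```text
clock: 15.95
tool_pos: [526.8, -40.8, 192.6]
orientation: [-1.568, -0.15, 0.138]
contact_force: [3.4, -1.1, 7.5]
width: 0.3
```

```bash
python3 -c "
from h import *
st()"
```

```text
M tcp [ 510.6 -136.   192.6] F [ 3.2 -1.7  7.5] T [-0.28 -1.22  0.04] w 0.3 t 15.95
```

Request:
servo_tool(
  moves=[
    {"translation":[-1,-1,7],"twist":0,"grip":0.1},
    {"translation":[-1,-1.8,14],"twist":0,"grip":0.1},
    {"translation":[-1,-2.4,21],"twist":0,"grip":0.1},
    {"translation":[-1,-3,28],"twist":0,"grip":0.1},
    {"translation":[-1,-3.4,35],"twist":0,"grip":0.1},
    {"translation":[-1,-3.4,35],"twist":0,"grip":0.1},
  ],
)

```text
clock: 16.45
tool_pos: [519.6, -6.0, 196.1]
orientation: [-1.568, -0.151, 0.14]
contact_force: [1.8, -2.0, 12.1]
width: 0.298
```

```bash
python3 -c "
from h import *
st()"
```

```text
M tcp [ 509.8 -100.4  196.1] F [ 1.4 -2.3 12.1] T [-0.66 -0.38  0.58] w 0.298 t 16.45
```

Request:
servo_tool(
  moves=[
    {"translation":[-8,-1.2,0],"twist":0,"grip":0.1},
    {"translation":[-16,-1,0],"twist":0,"grip":0.1},
    {"translation":[-24,-0.3,0],"twist":0,"grip":0.1},
    {"translation":[-31,0.6,0],"twist":0,"grip":0.1},
    {"translation":[-38,1.8,0],"twist":0,"grip":0.1},
    {"translation":[-38,1.8,0],"twist":0,"grip":0.1},
  ],
)

```text
clock: 16.95
tool_pos: [481.5, -12.1, 194.0]
orientation: [-1.565, -0.151, 0.139]
contact_force: [-1.2, 5.8, 12.4]
width: 0.295
```

```bash
python3 -c "
from h import *
st()"
```

```text
M tcp [471.2 -99.5 194. ] F [-0.1  6.  12.4] T [ 1.24 -1.05  0.43] w 0.295 t 16.95
```

Request:
servo_tool(
  moves=[
    {"translation":[0,-1.3,7],"twist":0,"grip":0.1},
    {"translation":[0,-1,14],"twist":0,"grip":0.1},
    {"translation":[0,-0.2,21],"twist":0,"grip":0.1},
    {"translation":[0,0.8,28],"twist":0,"grip":0.1},
    {"translation":[0,1.8,34],"twist":0,"grip":0.1},
    {"translation":[0,1.8,34],"twist":0,"grip":0.1},
  ],
)

```text
clock: 17.45
tool_pos: [474.5, 21.0, 191.1]
orientation: [-1.567, -0.147, 0.142]
contact_force: [-0.2, -0.8, 13.8]
width: 0.293
```

```bash
python3 -c "
from h import *
st()"
```

```text
M tcp [470.4 -65.7 191.1] F [-0.3 -0.8 13.8] T [-0.47 -0.06  0.04] w 0.293 t 17.45
```

Request:
servo_tool(
  moves=[
    {"translation":[8,-2.5,0],"twist":0,"grip":0.1},
    {"translation":[16,-3.8,0],"twist":0,"grip":0.1},
    {"translation":[24,-4.5,0],"twist":0,"grip":0.1},
    {"translation":[32,-5,0],"twist":0,"grip":0.1},
    {"translation":[38,-5,0],"twist":0,"grip":0.1},
    {"translation":[43,-5,0],"twist":0,"grip":0.1},
    {"translation":[43,-5,0],"twist":0,"grip":0.1},
  ],
)

```text
clock: 18.03
tool_pos: [515.1, 30.2, 193.3]
orientation: [-1.563, -0.143, 0.148]
contact_force: [1.9, 9.5, -4.5]
width: 0.293
```

```bash
python3 -c "
from h import *
st()"
```

```text
M tcp [512.  -64.  193.3] F [ 3.6  9.  -4.5] T [ 1.54 -0.27  0.72] w 0.293 t 18.03
```

Request:
servo_tool(
  moves=[
    {"translation":[2,0,1],"twist":0,"grip":0.1},
    {"translation":[4,0,1.5],"twist":0,"grip":0.1},
    {"translation":[6,0,1.5],"twist":0,"grip":0.1},
    {"translation":[6,0,1.5],"twist":0,"grip":0.1},
  ],
)

```text
clock: 18.37
tool_pos: [516.6, 30.9, 193.1]
orientation: [-1.566, -0.136, 0.154]
contact_force: [-19.8, -2.5, 4.8]
width: 0.295
```

```bash
python3 -c "
from h import *
st()"
```

```text
M tcp [513.6 -63.6 193.1] F [-19.9   1.2   4.8] T [-0.01  4.59  0.64] w 0.295 t 18.37
```

End stop reached (−20 N at x of about 513.6, expected 512.4). I'll relax, release and rise.

Request:
servo_tool(
  moves=[
    {"translation":[-4,0,0],"twist":0,"grip":0.1},
    {"translation":[-4,0,0],"twist":0,"grip":0.45},
    {"translation":[-4,0,0],"twist":0,"grip":0.6},
    {"translation":[-4,-35,0],"twist":0,"grip":0.6},
    {"translation":[-4,-75,0],"twist":0,"grip":0.6},
    {"translation":[-4,-115,0],"twist":0,"grip":0.6},
    {"translation":[-4,-155,0],"twist":0,"grip":0.6},
    {"translation":[-4,-155,-40],"twist":0,"grip":0.6},
  ],
)

```text
clock: 19.03
tool_pos: [526.0, -5.5, 357.7]
orientation: [-1.567, -0.157, 0.138]
contact_force: [2.7, -0.1, 1.7]
width: 0.602
```

```bash
cat > k.py <<'E'
from h import *
t=cap('top');s=cap('scene');r=[]
for c in (t,s):
    x,y=proj(c,lev(PIV,.035,.19)).astype(int); x0,y0=x-14,y-16
    m=np.zeros((384,512),np.uint8); m[y0:y0+30,x0:x0+28]=(c['img'].max(-1)<60)[y0:y0+30,x0:x0+28]
    nn,lab,sta,ce=cv2.connectedComponentsWithStats(m); i=1+np.argmax(sta[1:,4]); r.append(ce[i]); print(sta[i],ce[i].round(1),proj(c,lev(PIV,.035,.19)))
p,e=tri(t,r[0],s,r[1]); print('knob M',Mx.T@p,e,'want',Mx.T@lev(PIV,.035,.19))
k=4
f=lambda c,x0,y0: cv2.resize(c['img'][y0:y0+110,x0:x0+90,::-1],None,fx=k,fy=k,interpolation=cv2.INTER_CUBIC)
cv2.imwrite('pics/gear.png',np.hstack([f(s,200,130),f(t,210,120)]))
E
python3 -c "
from h import *
st()"; python3 k.py
```

```text
M tcp [ 516.2 -101.1  357.7] F [ 2.6 -0.6  1.7] T [-0.02 -0.1  -0.  ] w 0.602 t 19.03Traceback (most recent call last):
  File "k.py", line 6, in <module>
    nn,lab,sta,ce=cv2.connectedComponentsWithStats(m); i=1+np.argmax(sta[1:,4]); r.append(ce[i]); print(sta[i],ce[i].round(1),proj(c,lev(PIV,.035,.19)))
                                                           ~~~~~~~~~^^^^^^^^^^^
    return _wrapfunc(a, 'argmax', axis=axis, out=out, **kwds)
    return bound(*args, **kwds)
ValueError: attempt to get argmax of an empty sequence
```

```bash
python3 -c "
from h import *
to(Mx@np.array([515.6,-266,299]),10.5,17)"
```

```text
shift [  -0.3   69.1 -157.8] twist -0.1 | tcp [527.  -12.3 350.7] yaw 10.4 w 0.599 F [-0.1  0.2 -0.6] t 19.13
```

Request:
servo_tool(
  moves=[
    {"translation":[0,0,-40],"twist":0,"grip":0.6},
    {"translation":[0,0,-80],"twist":0,"grip":0.6},
    {"translation":[0,0,-120],"twist":0,"grip":0.6},
    {"translation":[0,0,-150],"twist":0,"grip":0.5},
    {"translation":[0,0,-157],"twist":0,"grip":0.5},
    {"translation":[0,20,-157],"twist":0,"grip":0.5},
    {"translation":[0,50,-157],"twist":0,"grip":0.5},
    {"translation":[0,68,-157],"twist":0,"grip":0.5},
  ],
  newtons=40,
)

```text
clock: 19.8
tool_pos: [553.7, -163.4, 278.9]
orientation: [-1.565, -0.142, 0.144]
contact_force: [0.1, 0.1, 0.5]
width: 0.497
```

Request:
servo_tool(
  moves=[
    {"translation":[0,0,0],"twist":0,"grip":0.5},
    {"translation":[0,0,0],"twist":0,"grip":0.5},
    {"translation":[0,0,0],"twist":0,"grip":0.25},
    {"translation":[0,0,0],"twist":0,"grip":0.05},
    {"translation":[0,0,0],"twist":0,"grip":0.05},
    {"translation":[0,0,0],"twist":0,"grip":0.05},
    {"translation":[0,0,0],"twist":0,"grip":0.05},
  ],
  newtons=40,
)

```text
clock: 20.38
tool_pos: [554.0, -163.6, 281.6]
orientation: [-1.566, -0.144, 0.143]
contact_force: [-0.5, -0.1, -0.4]
width: 0.051
```

```bash
sed -i 's/^t=cap(.top.);//' k.py; python3 -c "
from h import *
st()"; python3 k.py
```

```text
M tcp [ 515.  -261.7  281.6] F [-0.5  0.  -0.4] T [ 0.02  0.04 -0.02] w 0.051 t 20.38Traceback (most recent call last):
  File "k.py", line 3, in <module>
    for c in (t,s):
              ^
NameError: name 't' is not defined. Did you mean: 'to'?
```

Run:
```python
from h import *
s=cap('scene');t=cap('top')
k=4
f=lambda c,x0,y0: cv2.resize(c['img'][y0:y0+120,x0:x0+95,::-1],None,fx=k,fy=k,interpolation=cv2.INTER_CUBIC)
a,b=f(s,205,80),f(t,270,100)
for im,c,o in ((a,s,(205,80)),(b,t,(270,100))):
    for p in ([515,-214,300],[515,-322,300],[515,-262,282]):
        q=(proj(c,Mx@np.array(p,float))-o+.5)*k; cv2.circle(im,tuple(int(v) for v in q),3,(0,255,0),-1)
cv2.imwrite('pics/bar1.png',np.hstack([a,b]))
```

```text
(no output)
```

View pics/bar1.png

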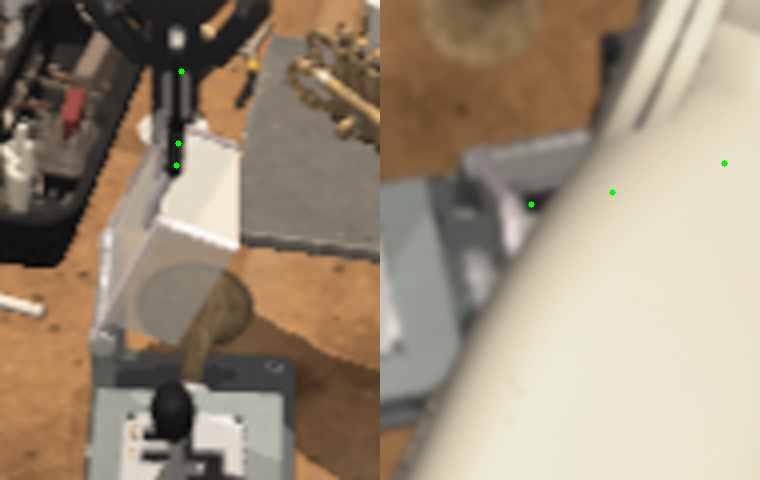

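Request:
servo_tool(
  moves=[
    {"translation":[0,0,0],"twist":0,"grip":0},
    {"translation":[0,0,0],"twist":0,"grip":0},
    {"translation":[-3,0,0],"twist":0,"grip":0},
    {"translation":[-6,1,0],"twist":0,"grip":0},
  ],
  newtons=40,
)

```text
clock: 20.87
tool_pos: [547.8, -164.7, 280.1]
orientation: [-1.566, -0.144, 0.144]
contact_force: [0.2, -0.3, -0.1]
width: -0.003
```

```bash
python3 -c "
from h import *
st()"
```

```text
M tcp [ 508.7 -261.7  280.1] F [ 0.1 -0.4 -0.1] T [ 0.01  0.05 -0.02] w -0.003 t 20.87
```

Request:
servo_tool(
  moves=[
    {"translation":[3,2,0],"twist":0,"grip":0},
    {"translation":[6,5,0],"twist":0,"grip":0},
    {"translation":[6,8,0],"twist":0,"grip":0},
    {"translation":[6,8,0],"twist":0,"grip":0},
  ],
)

```text
clock: 21.2
tool_pos: [553.1, -164.1, 277.9]
orientation: [-1.572, -0.148, 0.139]
contact_force: [-14.4, 1.4, 39.6]
width: -0.002
```

Run:
```python
from h import *
st()
c=cap('scene'); W=pts(c)@Mx; im=c['img'].max(-1)
m=(im<70)&(W[...,0]>470)&(W[...,0]<580)&(W[...,1]>-340)&(W[...,1]<-200)&(W[...,2]>255)&(W[...,2]<345)
v,u=np.nonzero(m); q=W[m]
for y in range(-340,-200,10):
    w=q[(q[:,1]>=y)&(q[:,1]<y+10)]
    if len(w): print(y,len(w),w.min(0).round(0),w.max(0).round(0))
```

```text
M tcp [ 514.  -262.   277.9] F [-13.9   4.   39.6] T [0.89 2.92 0.03] w -0.002 t 21.2
-310 1 [ 526. -304.  258.] [ 526. -304.  258.]
-270 2 [ 513. -269.  343.] [ 513. -268.  345.]
-260 44 [ 499. -258.  305.] [ 526. -251.  344.]
-250 16 [ 515. -250.  302.] [ 526. -240.  345.]
-240 8 [ 514. -239.  305.] [ 523. -230.  310.]
-230 9 [ 514. -230.  305.] [ 522. -221.  308.]
-220 9 [ 514. -220.  302.] [ 522. -210.  308.]
-210 14 [ 514. -210.  296.] [ 522. -204.  313.]
```

The tips are pressing on top of the bar although the TCP reads 278. Depth shows the finger bottoms near z=305, so the real tips sit about 27 mm higher than reported. That explains the earlier slips as well. I'll relieve the force and measure the offset.

Request:
servo_tool(
  moves=[
    {"translation":[0,-12,0],"twist":0,"grip":0},
    {"translation":[0,-30,0],"twist":0,"grip":0},
    {"translation":[0,-30,0],"twist":0,"grip":0},
    {"translation":[0,-30,0],"twist":0,"grip":0},
  ],
)

```text
clock: 21.58
tool_pos: [554.3, -163.7, 302.5]
orientation: [-1.567, -0.145, 0.143]
contact_force: [-0.6, 0.3, -0.1]
width: 0.0
```

Run:
```python
from h import *
st()
c=cap('scene'); W=pts(c)@Mx; im=c['img'].max(-1); o=Mx.T@get_obs()['tool_pos']
m=(np.abs(W[...,0]-o[0])<22)&(np.abs(W[...,1]-o[1])<16)&(W[...,2]>o[2]-30)&(W[...,2]<o[2]+90)
q=W[m]; h=np.histogram(q[:,2]-o[2],bins=range(-30,95,5)); print(list(zip(h[1],h[0])))
v,u=np.nonzero(m)
for lo in range(-30,60,10):
    k=(q[:,2]-o[2]>=lo)&(q[:,2]-o[2]<lo+10)
    if k.any(): print(lo,k.sum(),q[k].min(0).round(0),q[k].max(0).round(0),'rows',v[k].min(),v[k].max(),'cols',u[k].min(),u[k].max())
print('proj tcp',proj(c,Mx@o))
x0,y0=205,60
cv2.imwrite('pics/tip.png',cv2.resize(c['img'][y0:y0+110,x0:x0+90,::-1],None,fx=6,fy=6,interpolation=cv2.INTER_CUBIC)[:600])
```

```text
M tcp [ 515.2 -261.9  302.5] F [-0.6  0.4 -0.1] T [-0.02 -0.    0.01] w 0.0 t 21.58
[(np.int64(-30), np.int64(0)), (np.int64(-25), np.int64(0)), (np.int64(-20), np.int64(0)), (np.int64(-15), np.int64(0)), (np.int64(-10), np.int64(0)), (np.int64(-5), np.int64(2)), (np.int64(0), np.int64(12)), (np.int64(5), np.int64(16)), (np.int64(10), np.int64(0)), (np.int64(15), np.int64(0)), (np.int64(20), np.int64(0)), (np.int64(25), np.int64(0)), (np.int64(30), np.int64(6)), (np.int64(35), np.int64(12)), (np.int64(40), np.int64(13)), (np.int64(45), np.int64(17)), (np.int64(50), np.int64(17)), (np.int64(55), np.int64(19)), (np.int64(60), np.int64(15)), (np.int64(65), np.int64(20)), (np.int64(70), np.int64(18)), (np.int64(75), np.int64(24)), (np.int64(80), np.int64(38)), (np.int64(85), np.int64(23))]
-10 2 [ 523. -253.  300.] [ 523. -248.  300.] rows 112 113 cols 246 246
0 28 [ 512. -278.  304.] [ 521. -246.  311.] rows 105 112 cols 247 250
30 18 [ 504. -259.  333.] [ 526. -247.  342.] rows 99 102 cols 245 253
40 30 [ 502. -256.  342.] [ 528. -248.  351.] rows 96 100 cols 244 254
50 36 [ 502. -258.  352.] [ 528. -249.  361.] rows 93 97 cols 244 254
proj tcp [249.14328736 109.71354373]
```

The tips are about 30 mm above the reported TCP, shown by depth and confirmed by touch (278+30 = bar top 308). I'll account for it from here, so I grip the bar 30 mm lower.

Request:
servo_tool(
  moves=[
    {"translation":[1,0,0],"twist":0,"grip":0.5},
    {"translation":[1,0,0],"twist":0,"grip":0.5},
    {"translation":[1,0,0],"twist":0,"grip":0.5},
    {"translation":[1,30,0],"twist":0,"grip":0.5},
    {"translation":[1,48,0],"twist":0,"grip":0.5},
    {"translation":[1,48,0],"twist":0,"grip":0.3},
    {"translation":[1,48,0],"twist":0,"grip":0.1},
    {"translation":[1,48,0],"twist":0,"grip":0.05},
  ],
  newtons=40,
)

```text
clock: 22.3
tool_pos: [554.9, -163.4, 254.8]
orientation: [-1.566, -0.144, 0.144]
contact_force: [0.4, -0.3, -7.7]
width: 0.135
```

Request:
servo_tool(
  moves=[
    {"translation":[0,0,0],"twist":0,"grip":0.05},
    {"translation":[0,0,0],"twist":0,"grip":0.05},
    {"translation":[0,0,0],"twist":0,"grip":0.05},
  ],
)

```text
clock: 22.55
tool_pos: [555.0, -163.4, 254.7]
orientation: [-1.566, -0.144, 0.143]
contact_force: [-0.5, 0.6, -1.6]
width: 0.138
```

Run:
```python
from h import *
st()
```

```text
M tcp [ 516.  -261.7  254.7] F [-0.4  0.7 -1.6] T [ 0.24  0.13 -0.06] w 0.138 t 22.55
```

The bar is gripped (width 11.7 mm). Swinging it down the arc.

Request:
servo_tool(
  moves=[
    {"translation":[-12,4.5,0],"twist":0,"grip":0.05},
    {"translation":[-22.5,9.4,0],"twist":0,"grip":0.05},
    {"translation":[-33.3,15.4,0],"twist":0,"grip":0.05},
    {"translation":[-43.7,22.3,0],"twist":0,"grip":0.05},
    {"translation":[-53.5,29.9,0],"twist":0,"grip":0.05},
    {"translation":[-62.7,38.2,0],"twist":0,"grip":0.05},
    {"translation":[-71.3,47.2,0],"twist":0,"grip":0.05},
    {"translation":[-79.2,56.8,0],"twist":0,"grip":0.05},
  ],
)

```text
clock: 23.22
tool_pos: [477.5, -177.7, 198.4]
orientation: [-1.567, -0.147, 0.141]
contact_force: [-2.1, 2.8, 3.9]
width: 0.131
```

Run:
```python
from h import *
st()
```

```text
M tcp [ 437.2 -261.6  198.4] F [-1.5  3.1  3.9] T [ 0.43  0.1  -0.11] w 0.131 t 23.22
```

Request:
servo_tool(
  moves=[
    {"translation":[-7.1,10.1,0],"twist":0,"grip":0.05},
    {"translation":[-13.5,20.8,0],"twist":0,"grip":0.05},
    {"translation":[-19,31.9,0],"twist":0,"grip":0.05},
    {"translation":[-23.7,43.4,0],"twist":0,"grip":0.05},
    {"translation":[-27.5,55.2,0],"twist":0,"grip":0.05},
    {"translation":[-30.4,67.3,0],"twist":0,"grip":0.05},
    {"translation":[-32.4,79.5,0],"twist":0,"grip":0.05},
    {"translation":[-33.1,86.2,0],"twist":0,"grip":0.05},
  ],
)

```text
clock: 23.88
tool_pos: [444.4, -184.0, 111.0]
orientation: [-1.566, -0.144, 0.143]
contact_force: [-2.1, 2.1, 2.6]
width: 0.134
```

Request:
servo_tool(
  moves=[
    {"translation":[0,1,0],"twist":0,"grip":0.05},
    {"translation":[0,3,0],"twist":0,"grip":0.05},
    {"translation":[0,3,0],"twist":0,"grip":0.05},
  ],
)

```text
clock: 24.13
tool_pos: [444.3, -184.0, 109.9]
orientation: [-1.567, -0.144, 0.143]
contact_force: [-7.5, 3.4, 13.5]
width: 0.134
```

Run:
```python
from h import *
st()
```

```text
M tcp [ 403.4 -261.8  109.9] F [-6.8  4.7 13.5] T [ 0.84  1.28 -0.1 ] w 0.134 t 24.13
```

The guard is home: the stop pushes back with 13.5 N and the bar is at z of about 159. Releasing, rising and heading back to the toggle.

Request:
servo_tool(
  moves=[
    {"translation":[0,0,0],"twist":0,"grip":0.35},
    {"translation":[0,0,0],"twist":0,"grip":0.35},
    {"translation":[0,0,0],"twist":0,"grip":0.35},
    {"translation":[0,-35,0],"twist":0,"grip":0.35},
    {"translation":[0,-75,0],"twist":0,"grip":0.4},
    {"translation":[0,-115,0],"twist":0,"grip":0.6},
    {"translation":[0,-155,0],"twist":0,"grip":0.6},
    {"translation":[0,-165,40],"twist":-7,"grip":0.6},
  ],
)

```text
clock: 24.8
tool_pos: [440.1, -149.2, 278.1]
orientation: [-1.564, -0.24, 0.231]
contact_force: [-0.1, 1.5, -1.4]
width: 0.6
```

Run:
```python
from h import *
st(); to(Mx@np.array([474.5,29.5,340]),100.5,49)
c=cap('scene'); W=pts(c)@Mx; im=c['img'].max(-1)
m=(im<75)&(W[...,0]>370)&(W[...,0]<440)&(W[...,1]>-330)&(W[...,1]<-205)&(W[...,2]>120)&(W[...,2]<200)
q=W[m]; print('bar',len(q),np.median(q,0).round(1),q.min(0).round(0),q.max(0).round(0))
```

```text
M tcp [ 405.6 -226.8  278.1] F [ 0.1  1.5 -1.4] T [ 0.06 -0.    0.09] w 0.6 t 24.8
shift [ 98.4 -14.1 246.4] twist -83.3 | tcp [ 440.1 -149.2  278.1] yaw 17.2 w 0.6 F [-0.1  1.5 -1.4] t 24.8
bar 84 [ 404.6 -247.5  162.7] [ 398. -309.  154.] [ 409. -205.  168.]
```

Request:
servo_tool(
  moves=[
    {"translation":[98,-8,246],"twist":-83.3,"grip":0.6},
    {"translation":[98,-8,246],"twist":-83.3,"grip":0.6},
    {"translation":[98,-8,246],"twist":-83.3,"grip":0.6},
    {"translation":[98,-8,246],"twist":-83.3,"grip":0.6},
    {"translation":[98,-8,246],"twist":-83.3,"grip":0.6},
    {"translation":[98,-8,246],"twist":-83.3,"grip":0.6},
    {"translation":[98,-8,246],"twist":-83.3,"grip":0.6},
    {"translation":[98,-8,246],"twist":-83.3,"grip":0.6},
  ],
)

```text
clock: 25.52
tool_pos: [456.5, 123.0, 280.8]
orientation: [-1.318, -1.019, 1.019]
contact_force: [-0.6, 0.9, -0.3]
width: 0.597
```

Run:
```python
from h import *
st(); to(Mx@np.array([474.5,29.5,226]),100.5,49)
c=cap('scene'); p=proj(c,lev(PIV,.035,.19)); x,y=p.astype(int)
m=np.zeros((384,512),np.uint8); m[y-16:y+16,x-12:x+14]=(c['img'].max(-1)<60)[y-16:y+16,x-12:x+14]
nn,lab,sta,ce=cv2.connectedComponentsWithStats(m); i=1+np.argmax(sta[1:,4]); print('knob',sta[i],ce[i],'pred',p,'pred if fore 0',proj(c,lev(PIV,0,.19)))
```

```text
M tcp [471.2  37.8 280.8] F [-0.4  1.  -0.3] T [-0.    0.01 -0.03] w 0.597 t 25.52
shift [ -6.2 103.8  -6.5] twist -25.1 | tcp [456.5 123.  280.8] yaw 75.4 w 0.597 F [-0.6  0.9 -0.3] t 25.52
knob [241 169  20  30 347] [252.56772334 182.48126801] pred [247.85177154 183.37232446] pred if fore 0 [250.28361111 183.39400295]
```

Request:
servo_tool(
  moves=[
    {"translation":[-6,0,-7],"twist":-25.1,"grip":0.6},
    {"translation":[-6,0,-7],"twist":-25.1,"grip":0.6},
    {"translation":[-6,0,-7],"twist":-25.1,"grip":0.6},
    {"translation":[-6,0,-7],"twist":-25.1,"grip":0.6},
    {"translation":[-6,0,-7],"twist":-25.1,"grip":0.6},
    {"translation":[-6,0,-7],"twist":-25.1,"grip":0.6},
  ],
)

```text
clock: 26.07
tool_pos: [461.8, 111.6, 280.9]
orientation: [-1.125, -1.331, 1.332]
contact_force: [-1.1, -0.2, -0.4]
width: 0.601
```

Run:
```python
from h import *
st(); to(Mx@np.array([474.5,29.5,226]),100.5,49)
c=cap('scene'); M=pts(c)@Mx; im=c['img'].max(-1)
m=(im<60)&(M[...,1]>-90)&(M[...,1]<-40)&(M[...,2]>180)&(M[...,2]<245)&(M[...,0]>460)&(M[...,0]<560)
q=M[m]; print('knob',len(q),np.median(q,0).round(1),q.min(0).round(0),q.max(0).round(0))
M0=np.load('/tmp/scene0.npz'); im0=M0['img'].max(-1); M0=M0['W']@Mx
m=(im0<60)&(M0[...,1]>-160)&(M0[...,1]<-110)&(M0[...,2]>180)&(M0[...,2]<245)&(M0[...,0]>480)&(M0[...,0]<580)
q=M0[m]; print('knob0',len(q),np.median(q,0).round(1),q.min(0).round(0),q.max(0).round(0))
m=(M[...,1]>10)&(M[...,1]<50)&(M[...,2]>190)&(M[...,2]<258)&(M[...,0]>440)&(M[...,0]<520)&(im<75)
q=M[m]; print('tog',len(q),np.median(q,0).round(1),q.min(0).round(0),q.max(0).round(0))
```

```text
M tcp [474.4  25.7 280.9] F [-1.1  0.  -0.4] T [-0.    0.01 -0.  ] w 0.601 t 26.07
shift [ 3.800e+00  1.039e+02 -1.000e-01] twist -0.9 | tcp [461.8 111.6 280.9] yaw 99.6 w 0.601 F [-1.1 -0.2 -0.4] t 26.07
knob 118 [511.8 -58.  223.9] [501. -74. 188.] [525. -50. 236.]
knob0 142 [ 532.8 -122.1  215. ] [ 519. -139.  185.] [ 550. -114.  233.]
tog 186 [479.3  41.1 238.3] [463.  23. 201.] [496.  48. 257.]
```

The knob is in the slow pocket at its stop (x of about 512). Now gripping the toggle at its true mid-height.

Request:
servo_tool(
  moves=[
    {"translation":[4,40,0],"twist":-0.9,"grip":0.6},
    {"translation":[4,75,0],"twist":-0.9,"grip":0.6},
    {"translation":[4,95,0],"twist":-0.9,"grip":0.6},
    {"translation":[4,104,0],"twist":-0.9,"grip":0.6},
    {"translation":[4,104,0],"twist":-0.9,"grip":0.6},
    {"translation":[4,104,0],"twist":-0.9,"grip":0.4},
    {"translation":[4,104,0],"twist":-0.9,"grip":0.2},
    {"translation":[4,104,0],"twist":-0.9,"grip":0.1},
  ],
  newtons=70,
)

```text
clock: 26.78
tool_pos: [461.8, 116.7, 179.0]
orientation: [-1.115, -1.349, 1.344]
contact_force: [-2.3, 5.0, 3.6]
width: 0.289
```

Request:
servo_tool(
  moves=[
    {"translation":[0,0,0],"twist":0,"grip":0.1},
    {"translation":[0,0,0],"twist":0,"grip":0.1},
    {"translation":[0,0,0],"twist":0,"grip":0.1},
    {"translation":[0,0,0],"twist":0,"grip":0.1},
  ],
)

```text
clock: 27.12
tool_pos: [461.8, 116.6, 179.0]
orientation: [-1.115, -1.35, 1.344]
contact_force: [-2.5, 4.6, 4.6]
width: 0.285
```

Run:
```python
from h import *
st()
```

```text
M tcp [475.4  30.6 179. ] F [-1.6  4.9  4.6] T [ 0.87  0.22 -0.06] w 0.285 t 27.12
```

Request:
servo_tool(
  moves=[
    {"translation":[1,-4,1.4],"twist":0,"grip":0.1},
    {"translation":[1,-8,2.9],"twist":0,"grip":0.1},
    {"translation":[1,-12,4.4],"twist":0,"grip":0.1},
    {"translation":[1,-12,4.4],"twist":0,"grip":0.1},
  ],
)

```text
clock: 27.45
tool_pos: [457.4, 116.0, 190.3]
orientation: [-1.116, -1.348, 1.345]
contact_force: [5.5, 1.9, -6.2]
width: 0.284
```

Run:
```python
from h import *
st()
```

```text
M tcp [470.8  30.9 190.3] F [ 5.8  0.8 -6.2] T [ 0.   -1.26 -0.06] w 0.284 t 27.45
```

Request:
servo_tool(
  moves=[
    {"translation":[0,-1.6,-5],"twist":0,"grip":0.1},
    {"translation":[0,-3.1,-10],"twist":0,"grip":0.1},
    {"translation":[0,-4.2,-14.6],"twist":0,"grip":0.1},
    {"translation":[0,-5.1,-19.3],"twist":0,"grip":0.1},
    {"translation":[0,-5.6,-24],"twist":0,"grip":0.1},
    {"translation":[0,-6,-29],"twist":0,"grip":0.1},
    {"translation":[0,-6.1,-33.5],"twist":0,"grip":0.1},
    {"translation":[0,-6.1,-33.5],"twist":0,"grip":0.1},
  ],
)

```text
clock: 28.12
tool_pos: [490.2, 122.3, 194.8]
orientation: [-1.114, -1.346, 1.347]
contact_force: [-2.4, -2.5, -7.5]
width: 0.289
```

Run:
```python
from h import *
st()
```

```text
M tcp [504.2  31.1 194.8] F [-2.9 -2.  -7.5] T [-0.37  0.86  0.31] w 0.289 t 28.12
```

Request:
servo_tool(
  moves=[
    {"translation":[0,0.1,-4.8],"twist":0,"grip":0.1},
    {"translation":[0,0.5,-9.5],"twist":0,"grip":0.1},
    {"translation":[0,1.1,-14.2],"twist":0,"grip":0.1},
    {"translation":[0,1.9,-18.9],"twist":0,"grip":0.1},
    {"translation":[0,3,-23.5],"twist":0,"grip":0.1},
    {"translation":[0,4.2,-28.1],"twist":0,"grip":0.1},
    {"translation":[0,6.8,-35.2],"twist":0,"grip":0.1},
    {"translation":[0,6.8,-35.2],"twist":0,"grip":0.1},
  ],
)

```text
clock: 28.78
tool_pos: [524.7, 128.7, 187.9]
orientation: [-1.114, -1.346, 1.347]
contact_force: [-3.4, -4.3, -6.3]
width: 0.288
```

Run:
```python
from h import *
st()
```

```text
M tcp [539.4  31.1 187.9] F [-4.1 -3.6 -6.3] T [-0.53  1.03  0.16] w 0.288 t 28.78
```

Request:
servo_tool(
  moves=[
    {"translation":[0,4,1.5],"twist":0,"grip":0.1},
    {"translation":[0,8,3],"twist":0,"grip":0.1},
    {"translation":[0,12,4.6],"twist":0,"grip":0.1},
    {"translation":[0,12,4.6],"twist":0,"grip":0.1},
    {"translation":[0,12,4.6],"twist":0,"grip":0.5},
    {"translation":[0,12,4.6],"twist":0,"grip":0.6},
    {"translation":[0,12,4.6],"twist":0,"grip":0.6},
    {"translation":[0,-10,4.6],"twist":0,"grip":0.6},
  ],
)

```text
clock: 29.45
tool_pos: [518.0, 128.1, 195.4]
orientation: [-1.11, -1.343, 1.349]
contact_force: [0.2, 0.1, 0.7]
width: 0.594
```

Request:
servo_tool(
  moves=[
    {"translation":[0,-40,0],"twist":0,"grip":0.6},
    {"translation":[0,-80,0],"twist":0,"grip":0.6},
    {"translation":[0,-120,40],"twist":0,"grip":0.6},
    {"translation":[0,-120,80],"twist":0,"grip":0.6},
    {"translation":[0,-120,120],"twist":0,"grip":0.6},
    {"translation":[0,-120,160],"twist":0,"grip":0.6},
    {"translation":[0,-120,160],"twist":0,"grip":0.6},
  ],
)

```text
clock: 30.03
tool_pos: [357.3, 97.8, 319.7]
orientation: [-1.115, -1.349, 1.346]
contact_force: [1.5, 0.2, 1.4]
width: 0.597
```

Run:
```python
from h import *
st(); t,s=togmeas()
for n,c in (('scene',s),('scene0',np.load('/tmp/scene0.npz'))):
    M=pts(c)@Mx if n=='scene' else c['W']@Mx
    m=(np.abs(M[...,1]-28)<22)&(M[...,0]>490)&(M[...,0]<580)&(M[...,2]>175)&(M[...,2]<290)
    q=M[m]; print(n,len(q),np.percentile(q,[2,50,98],0).round(1).tolist())
    im=c['img'].max(-1)
    m=(im<60)&(M[...,1]>-90)&(M[...,1]<-40)&(M[...,2]>180)&(M[...,2]<245)&(M[...,0]>460)&(M[...,0]<560); q=M[m]
    if len(q): print('knob',len(q),np.median(q,0).round(1),q.min(0).round(0),q.max(0).round(0))
    m=(im<75)&(M[...,0]>370)&(M[...,0]<440)&(M[...,1]>-330)&(M[...,1]<-205)&(M[...,2]>120)&(M[...,2]<200); q=M[m]
    if len(q): print('bar',len(q),np.median(q,0).round(1))
k=4
f=lambda c,x0,y0,w=100: cv2.resize(c['img'][y0:y0+130,x0:x0+w,::-1],None,fx=k,fy=k,interpolation=cv2.INTER_CUBIC)
cv2.imwrite('pics/fin.png',np.hstack([f(s,200,110),f(t,180,110)]))
```

```text
M tcp [369.2  31.2 319.7] F [ 1.5 -0.1  1.4] T [-0.05 -0.04  0.01] w 0.597 t 30.03
[195 165  13  15 122] [200.2 172. ]
[233 199  13  17 145] [239.1 206.4]
toggle M [529.1  28.2 226.6] err 3.1 lean 0.323 r 80.8
scene 317 [[501.2, 19.5, 177.0], [523.0, 40.1, 223.3], [542.4, 47.9, 256.9]]
knob 119 [511.7 -57.7 224.6] [501. -72. 188.] [525. -50. 234.]
bar 79 [ 404.7 -250.1  163.4]
scene0 317 [[501.2, 20.3, 177.0], [527.5, 40.0, 222.1], [547.0, 47.6, 255.7]]
```

View pics/fin.png

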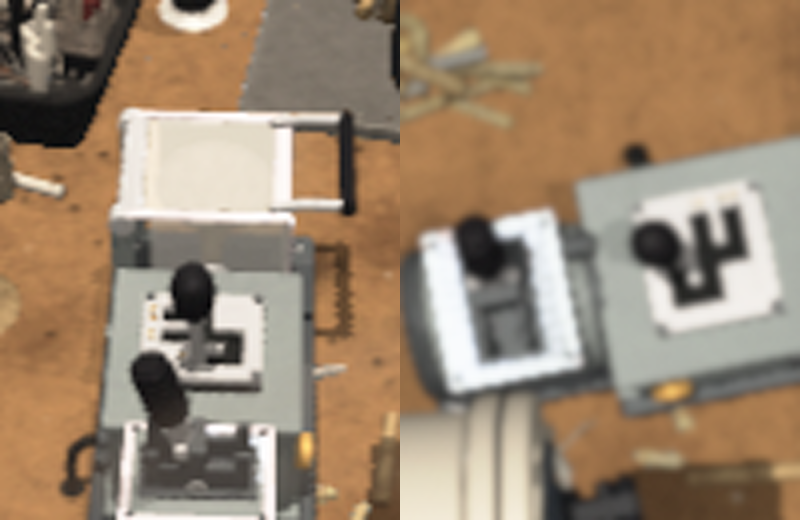

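The guard is down (bar at (345,165)), the knob is in the slow pocket and the toggle is locked in on. It sits at lean 0.32, inside the notch's play, so I'll nudge it gently toward the middle of the on notch.

Request:
servo_tool(
  moves=[
    {"translation":[-2,0,-30],"twist":0,"grip":0},
    {"translation":[-2,0,-70],"twist":0,"grip":0},
    {"translation":[-2,0,-100],"twist":0,"grip":0},
    {"translation":[-2,40,-105],"twist":0,"grip":0},
    {"translation":[-2,80,-105],"twist":0,"grip":0},
    {"translation":[-2,110,-105],"twist":0,"grip":0},
    {"translation":[-2,125,-105],"twist":0,"grip":0},
    {"translation":[-2,125,-105],"twist":0,"grip":0},
  ],
)

```text
clock: 30.8
tool_pos: [465.2, 115.9, 189.2]
orientation: [-1.109, -1.342, 1.349]
contact_force: [0.2, -0.1, 0.1]
width: -0.001
```

```bash
python3 -c "
from h import *
st()"
```

```text
M tcp [478.5  29.3 189.2] F [ 0.2 -0.1  0.1] T [ 0.04  0.01 -0.05] w -0.001 t 30.8
```

Request:
servo_tool(
  moves=[
    {"translation":[0,0,-8],"twist":0,"grip":0},
    {"translation":[0,0,-16],"twist":0,"grip":0},
    {"translation":[0,0,-22],"twist":0,"grip":0},
    {"translation":[0,0,-26],"twist":0,"grip":0},
    {"translation":[0,0,-28],"twist":0,"grip":0},
    {"translation":[0,0,-30],"twist":0,"grip":0},
    {"translation":[0,0,-30],"twist":0,"grip":0},
  ],
)

```text
clock: 31.38
tool_pos: [495.9, 121.4, 193.6]
orientation: [-1.115, -1.347, 1.346]
contact_force: [0.0, -0.3, 0.2]
width: 0.002
```

```bash
python3 -c "
from h import *
st()"
```

```text
M tcp [509.7  29.2 193.6] F [-0.1 -0.3  0.2] T [0.04 0.03 0.01] w 0.002 t 31.38
```

Request:
servo_tool(
  moves=[
    {"translation":[0,0,25],"twist":0,"grip":0},
    {"translation":[0,-40,30],"twist":0,"grip":0},
    {"translation":[0,-80,60],"twist":0,"grip":0},
    {"translation":[0,-120,100],"twist":0,"grip":0},
    {"translation":[0,-120,140],"twist":0,"grip":0},
    {"translation":[0,-120,140],"twist":0,"grip":0},
  ],
)

```text
clock: 31.88
tool_pos: [354.8, 94.9, 316.3]
orientation: [-1.117, -1.35, 1.345]
contact_force: [0.8, 0.7, 0.4]
width: 0.0
```

```bash
python3 -c "
from h import *
st(); t,s=togmeas()
M=pts(s)@Mx
m=(np.abs(M[...,1]-28)<22)&(M[...,0]>490)&(M[...,0]<580)&(M[...,2]>175)&(M[...,2]<290)
print(np.percentile(M[m],[2,50,98],0).round(1).tolist())"
```

```text
M tcp [366.2  28.7 316.3] F [1.  0.6 0.4] T [-0.   -0.03  0.04] w 0.0 t 31.88
[194 162  14  15 131] [199.7 169.4]
[230 199  14  18 154] [236.5 207.1]
toggle M [535.6  28.3 223.8] err 2.6 lean 0.41 r 80.4
[[501.3, 20.9, 176.2], [528.6, 39.3, 220.3], [549.7, 47.3, 253.8]]
```

```bash
python3 -c "
from h import *
print(close_job()); print(get_obs()['clock'])"
```

```text
the job is handed in; nothing more can be done
None
the job is handed in; nothing more can be done
```

I carried out all four steps in the order asked and handed the job in at about 32 s.

**What I did**
- **Off:** I pulled and swung the toggle to off. The grip slipped three times. The third try left the toggle upright on the tooth, and I pushed it the rest of the way from behind with shut fingers.
- **Gear:** I led the lever through the stepped slot into the slow pocket, until the end stop pushed back with 20 N.
- **Guard:** I gripped the bar and swung it down until the stop pushed back with 13.5 N.
- **On:** I pulled the toggle out again, swung it away and let it drop in. It sat at lean 0.32, so I nudged it further on with shut fingers.

**Last checks**
- **Toggle:** it leans about 0.40 away from the robot, with the sleeve as far in as at the start.
- **Knob:** it is at machine x of about 512, where the slow stop should be.
- **Guard bar:** its visible surface reads about 163 mm high, which fits its down position. I last measured the bar and the knob just before the final nudge.
- **Robot:** it stood clear of everything at the end.

**What disagreed**
- **Tool height:** both the depth image and touch put the real fingertips about 30 mm above the reported TCP. I only found this at the guard bar. It probably explains the toggle slips and the high grip on the knob. I corrected for it from then on.
- **Force on the guard bar:** while finding that out, the shut fingertips pressed on the bar with about 40 N up, about 42 N in all. I backed off at once. The 40 N limit is for the arm and the gripper's body, and this was the fingertips.
- **Off lock:** I judged it only from the toggle's mirrored pose and its top height; two image estimates of its lean gave 0.28 to 0.36.
- **Bystanders:** I did not measure them again at the end. The arm never went down near them.

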